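Unload the small cheese press

ROBOT

A 7-joint arm with a two-finger parallel gripper is mounted at the origin on the work surface. World frame = base frame: x ahead of the robot, y to its left, z up, the work surface at z = 0. Lengths are in m, angles in rad, forces in N, time in s.
With the tool pointing down it reaches from about 0.425 to 0.875 m from the base axis. Payload 4.7 kg.
Tool frame: the origin (TCP) lies midway between the tips of the shut fingers; the grasp point (between the pads) lies 19 mm behind it; z points along the fingers, y is the direction in which the jaws open and shut (so a half turn about z gives the same grasp; the last joint's range is limited). The gripper opens to 87 mm and grips with 3 to 60 N. Pads are 19 mm wide; open, the fingers measure 117 mm over their backs; the gripper's body (75 mm by 190 mm) begins 51 mm behind the grasp point.
Start: joints at [-1.131, 0.321, -0.07, 1.45, 0.023, 1.371, -0.057], TCP at [0.269, 0.592, 0.223] pointing down, gripper open.
Joint ranges: [-2.86, 2.86], [-0.3, 2.09], [-1.38, 1.24], [0.06, 2.45], [-1.56, 4.7], [0.09, 2.05], [-2.69, 2.69]. Speed limits (rad/s): [2.57, 2.57, 3.14, 3.14, 3.14, 3.14, 3.14].

INTERFACE

Orientations are given as a rotation vector (axis times angle).
In Python, from bench import monitor, eyes, order gives the robot as it stands. The module is installed in compiled form; this text tells all that it offers.
- The arm moves only by the shell command python3 -m pendant 'ROWS' [FORCE]. ROWS is JSON, a list of rows, each a list of 3 entries, a list of its own where there are three numbers: the turn, a rotation vector about the tool's x, y, z in degrees, then the shift along the tool's x, y, z in m, then the gripper command: -1 is fully open, 1 is shut, values between are in proportion. In form: [[[rx, ry, rz], [tx, ty, tz], hand], ...]. A call has 1 to 8 rows; each row shifts and turns the commanded pose from where the row before left it, along the tool's axes as they then stand; what a row does not reach is not made up. A row lasts 1/8 s, in which the tool goes at most 62.5 mm and 10.7 degrees, less where a joint would pass 70% of its speed; a pose out of reach is approached as far as the arm can. A call is refused whole if a number of a shift passes 0.0625 or a number of a turn 10.7, either way. A call with a gripper value outside its range is refused whole. The fingers move at their own pace and stop on an object; FORCE is the grip in N (left out, the last holds). Time passes only in rows, so rows that do not move let the fingers close. It gives the time, the measured TCP pose, the force and the opening at its end, in the units of the state.
- monitor.get_state(): the state, without advancing time (a new reading comes with each control period).
- eyes.get_image(name): name is "scene" or "top" or "wrist"; returns a dict with "color" (420x560x3 uint8, red, green, blue), "range_z" (420x560 float32, m along the optical axis (not along the pixel's ray), 0 where there is no reading), "fx", "fy", "cx", "cy" (pixels), "k1" (the pictures are not rectified: a ray, as slopes to the right and down, at radius r is drawn at 1 + k1 r^2 times it, then the intrinsics apply), "world_to_cam" (4x4, takes a point from world to camera coordinates). Camera axes: x right, y up, looking along -z (the intrinsics and any distortion apply to the point x, -y, -z); pixel columns grow to the right and rows downward; lengths in m; the calibration is good to about 2 mm. A picture is of the moment at which its call begins.
- order.close_job(): hands the job in, once; it reports no verdict.
The state is a dict: "time": time; "joint_positions": joint angles; "qd": joint speeds; "joint_torque": joint torques, N m; "position": TCP position; "tool_rot": TCP orientation; "ft_force": force on the tool from outside, world axes, zero at the start; "torque": the same for the moment, N m; "grip_width": opening from 0.0 (shut) to 1.0 (fully open).
Only numpy, scipy, OpenCV 4.12 (cv2) and the standard library are available. Lean on these libraries where they do the work, as an engineer would, in place of code of your own. Each camera call takes 0.05 s, during which the arm holds its last target.

TASK

Unload the cheese press: swing the hinged hold-down bar up, pull the lidded tub along its rails, flat on the bed with its lid on, until it is wholly clear of the bar, then tip the lid up off the rim at its grip end, lift it off and lay it flat, grip upwards, in the middle of the black mat. Stand every cheese that is in the tub flat on the wire rack, push the empty tub back home under the bar until it is at the back stop, and swing the bar fully down again. Do not lift or tip the tub or disturb the mould, the jug and the bottle.

Things in the scene. Friction and masses are not known exactly. Their poses are not given: they have to be found in the camera images.
- press: Press, fixed: aluminium bed, x -225 to +215, y -110 to +85 mm, top 8 mm above the origin (on the table). The tub sits at x = +90 mm and slides out to -x; y points to the robot, z up. Rails 20 mm high, inner faces y = +-65.5 mm; stops limit the tub's origin to x = +94 .. -104 mm. Hinge cheeks 104 mm high at y = -94 mm; rest post 74 mm high at y = +79.5 mm under the bar.
- bar (a joint): Hinge angle of the hold-down bar, rad: 0 = down, 1.5 mm above the lid; grows as its free end is lifted; stop at 1.4. Stiff hinge: the bar stays where it is left (3 to 5 N at the grip to raise it, 1 to 3 N to lower it). Down, it blocks the lid's grip and thus the tub; the tub passes freely below it from 0.8 rad on.
- bar_hinge (a point): Point on the hinge axis of the bar, on the press at x = +112, y = -92, z = 84.5 mm. The axis is the press's x axis; a positive angle lifts the +y end.
- bar_grip (a point): Middle of the bar's black grip end, 212 mm from the hinge axis. The steel bar is 30 mm wide (along the hinge axis; 34 mm over the grip), 16 mm thick, and ends 235 mm from the hinge; its y axis runs along the bar away from the hinge. Pinch it across its width. Down, it lies 84.5 mm above the table.
- tub: White plastic open tub, 222 (x) by 126 (y) by 60 mm high, walls and floor 4 mm, 0.5 kg empty; origin at the centre of its underside, x along its length and along the press's x. Two floor ribs at y = +-38 mm (4 mm thick, tops 14 mm above the underside) keep the cheeses in a row along its middle. It stands on the press bed between the rails.
- tub_handle (a point): Middle of the tub's pull handle, at its -x (run-out) end: a horizontal steel bar along y, 80 mm long, 10 mm thick in x, 12 mm high, its middle 46 mm above the tub's underside and 161 mm from the tub's middle; 45 mm clear gap between it and the tub's wall.
- lid: Loose white lid: plate 222 x 126 x 6 mm over a plug 206 x 110 x 8 mm that drops into the tub's mouth with 4 mm play all round; 0.22 kg; origin at the centre of the plug's underside, z up. Seated, the origin is 52 mm above the tub's underside, x along the tub's x. The plate lies 8 to 14 mm above the origin.
- lid_grip (a point): A point on the lid's grip, 38 mm above the lid's origin and 50 mm from its middle towards +x (the end away from the tub's handle). The grip is an upright grey plate, 10 mm thick along x, 70 mm wide along y, standing from 14 to 54 mm above the lid's origin.
- rack: Wire draining rack, fixed, 150 mm (x) by 250 mm (y), standing surface 14 mm above the table, with a rim rising to 22 mm, rim's inner faces at x = +-69 and y = +-119 mm; origin on the table under its centre.
- mat: Black rubber mat, fixed, 150 mm (x) by 250 mm (y), 6 mm thick; origin on the table under its centre. The rack and the mat may swap places.
- mould: Bystander: empty white round cup-shaped cheese mould, 110 mm across at the rim, 100 mm high; origin at the centre of its underside.
- jug: Bystander: clear jug with a handle, 80 mm across, 130 mm high; origin at the centre of its underside.
- sanitiser: Bystander: white bottle, 60 mm across, 160 mm high; origin at the centre of its underside.
- cheese1: Round pale cheese, 62 mm across, 42 mm high, 0.13 kg, standing flat in the tub (underside 4 mm above the tub's) under the lid; origin at the centre of its underside. Two or three cheeses are there: this one may be absent (no pose).
- cheese2: Round pale cheese, 62 mm across, 42 mm high, 0.13 kg, standing flat in the tub (underside 4 mm above the tub's) under the lid; origin at the centre of its underside. Two or three cheeses are there: this one may be absent (no pose).
- cheese3: Round pale cheese, 62 mm across, 42 mm high, 0.13 kg, standing flat in the tub (underside 4 mm above the tub's) under the lid; origin at the centre of its underside. Two or three cheeses are there: this one may be absent (no pose).

How it is judged:
By the outcome, as a careful person would: the job done as asked, in the order asked, and still so for the second after the job is handed in, with the robot touching nothing.
Of cheese1, cheese2, cheese3 only 2 to 3 are there at a start; the rules pass over those that are not, and their reading is None.
At some moment in a run one of cheese1, cheese2, cheese3 may be knocked a few centimetres aside while the robot is not near it.
Once in a run the grip may slacken for a moment while it holds something.
It also fails if it takes over 208 s, if anything falls off the work surface, if the arm or the gripper's body presses on something with over 40 N, if the wrist force passes 120 N, or if a joint passes its speed limit or range.

## Working session

There is one attempt and no reset: what is moved stays moved. The work goes in short steps, Python scripts to look and compute and a shell command to move; the robot and the scene stay as the last step left them, time stands still between calls to the robot, and variables do not carry over. Pictures are saved under pics/ and viewed, and the job is handed in when it is done.

```bash
mkdir -p pics; ls; python3 - <<'E'
from bench import monitor, eyes
import cv2, numpy as np
s=monitor.get_state(); print(s)
for n in ("scene","top","wrist"):
    d=eyes.get_image(n); cv2.imwrite(f"pics/a_{n}.png",d["color"][:,:,::-1]); np.savez(f"a_{n}.npz",**d)
    print(n,d["fx"],d["fy"],d["cx"],d["cy"],d["k1"]); print(np.round(d["world_to_cam"],4))
E
```

```text
pics
{'time': 0.0, 'joint_positions': array([-1.1308762 ,  0.32180541, -0.07009249,  1.45166492,  0.02259314,
        1.37080984, -0.05694524]), 'qd': array([-0.00024563, -0.00053778,  0.0004801 ,  0.00104881, -0.00054699,
       -0.00091479, -0.00130964]), 'joint_torque': array([-2.75285765e-04, -4.91305304e+01, -4.03793771e-01, -3.12531495e+01,
       -6.37492631e-02,  4.39831743e-02,  1.67648582e-04]), 'position': array([0.26830412, 0.59143236, 0.22147807]), 'tool_rot': array([-6.63781876e-01, -3.07034543e+00,  2.94407838e-03]), 'ft_force': array([0.35198606, 0.1341188 , 0.17254385]), 'torque': array([-0.04174304, -0.00693832, -0.022426  ]), 'grip_width': 0.9976527749465856}
scene 416.13031755784374 416.13031755784374 278.4493946361081 212.7904146497153 -0.09744603522399044
[[-0.3326  0.943   0.0108  0.1339]
 [-0.647  -0.2365  0.7249  0.2734]
 [ 0.6861  0.2341  0.6888 -1.5574]
 [ 0.      0.      0.      1.    ]]
top 438.6803036450639 438.6803036450639 276.02283471084894 207.22497323911622 0.0030585068020983937
[[ 0.0272 -0.9995  0.0165  0.0094]
 [ 0.9895  0.0293  0.1416 -0.5152]
 [-0.142   0.0125  0.9898 -1.4544]
 [ 0.      0.      0.      1.    ]]
wrist 364.22404151108753 364.22404151108753 278.71581942086146 208.66167743003314 -0.03435295975555937
[[ 0.4127  0.9109 -0.0016 -0.6506]
 [-0.8776  0.3971 -0.2684  0.0331]
 [-0.2438  0.1121  0.9633 -0.3909]
 [ 0.      0.      0.      1.    ]]
```

View pics/a_scene.png

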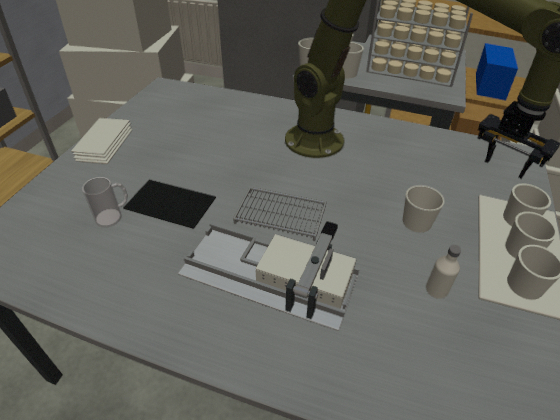

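View pics/a_top.png

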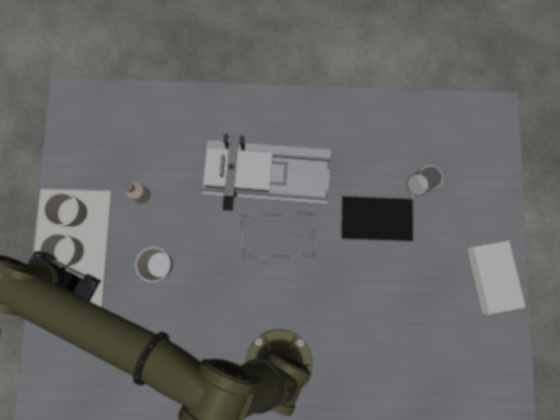

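View pics/a_wrist.png

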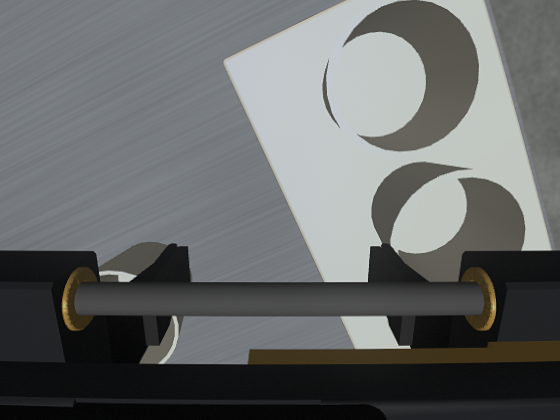

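Press at top-view pixels about (205–330, 140–205), with the rack at (280,235), mat at (377,218), bottle at (135,190), mould at (153,264) and jug at (425,180). Next I'll build measurement helpers.

```bash
cat > h.py <<'E'
import numpy as np, cv2
from scipy.spatial.transform import Rotation as R
def load(n): return dict(np.load(n))
def K(d): return np.array([[d["fx"],0,d["cx"]],[0,d["fy"],d["cy"]],[0,0,1.]],float)
def ray(d,u,v):
    # returns slopes (right, down)
    pts=np.array([[u,v]],float).reshape(-1,1,2) if np.isscalar(u) else np.stack([u,v],-1).reshape(-1,1,2).astype(float)
    dist=np.array([float(d["k1"]),0,0,0,0])
    return cv2.undistortPointsIter(pts,K(d),dist,None,None,(3,50,1e-9)).reshape(-1,2) 
def plane(d,u,v,z):
    s=ray(d,u,v); W=d["world_to_cam"]; Rc=W[:3,:3]; t=W[:3,3]
    dirs=np.c_[s[:,0],-s[:,1],-np.ones(len(s))]@Rc; c=-Rc.T@t
    k=(z-c[2])/dirs[:,2]; return c+dirs*k[:,None]
def cloud(d):
    h,w=d["range_z"].shape; vv,uu=np.mgrid[0:h,0:w]
    s=ray(d,uu.ravel(),vv.ravel()); Z=d["range_z"].ravel()
    pc=np.c_[s[:,0]*Z,-s[:,1]*Z,-Z]; W=d["world_to_cam"]
    P=(pc-W[:3,3])@W[:3,:3]; P[Z==0]=np.nan
    return P.reshape(h,w,3)
def proj(d,P):
    P=np.atleast_2d(P); W=d["world_to_cam"]; c=P@W[:3,:3].T+W[:3,3]
    a=c[:,0]/-c[:,2]; b=-c[:,1]/-c[:,2]; r2=a*a+b*b; k=1+float(d["k1"])*r2
    return np.c_[d["fx"]*a*k+d["cx"], d["fy"]*b*k+d["cy"]]
def grab(name,fn):
    from bench import eyes
    d=eyes.get_image(name); cv2.imwrite(f"pics/{fn}.png",d["color"][:,:,::-1]); np.savez(f"{fn}.npz",**d); return d
def crop(d,fn,u0,u1,v0,v1,s):
    im=d["color"][v0:v1,u0:u1,::-1]; cv2.imwrite(f"pics/{fn}.png",cv2.resize(im,None,fx=s,fy=s,interpolation=cv2.INTER_CUBIC))
E
python3 - <<'E'
from h import *
d=load("a_top.npz"); P=cloud(d)
np.set_printoptions(precision=3,suppress=True)
for (u,v) in [(100,100),(240,150),(215,170),(250,170),(300,180),(228,205),(232,135),(245,235),(280,235),(377,218),(137,188),(153,264),(345,200),(410,238)]: print((u,v),P[v,u])
# mat mask
dark=(d["color"].max(2)<40); dark[:, :330]=0; dark[:190]=0; dark[250:]=0; dark[:,420:]=0
n,l,st,c=cv2.connectedComponentsWithStats(dark.astype(np.uint8)); print(st,c)
i=1+np.argmax(st[1:,4]); ys,xs=np.nonzero(l==i)
q=plane(d,xs.astype(float),ys.astype(float),0.006)
r=cv2.minAreaRect((q[:,:2]*1000).astype(np.float32)); print("mat",r, q.mean(0))
crop(d,"b_top",190,345,125,270,5)
s=load("a_scene.npz"); crop(s,"b_scene",170,370,180,330,4)
E
```

```text
(100, 100) [ 0.889  0.665 -0.001]
(240, 150) [0.72  0.156 0.005]
(215, 170) [0.63  0.232 0.071]
(250, 170) [0.633 0.115 0.073]
(300, 180) [ 0.617 -0.057  0.01 ]
(228, 205) [0.509 0.182 0.092]
(232, 135) [0.775 0.187 0.001]
(245, 235) [0.419 0.127 0.009]
(280, 235) [0.423 0.007 0.007]
(377, 218) [ 0.491 -0.327  0.01 ]
(137, 188) [0.551 0.472 0.123]
(153, 264) [ 0.312  0.438 -0.004]
(345, 200) [ 0.552 -0.216  0.004]
(410, 238) [ 0.425 -0.44   0.009]
[[     0      0    560    420 232436]
 [   343    197     69     43   2764]] [[278.341 209.395]
 [376.978 218.339]]
mat ((491.1006164550781, -327.5481262207031), (238.10418701171875, 140.20233154296875), 89.52999877929688) [ 0.491 -0.328  0.006]
```

View pics/b_top.png

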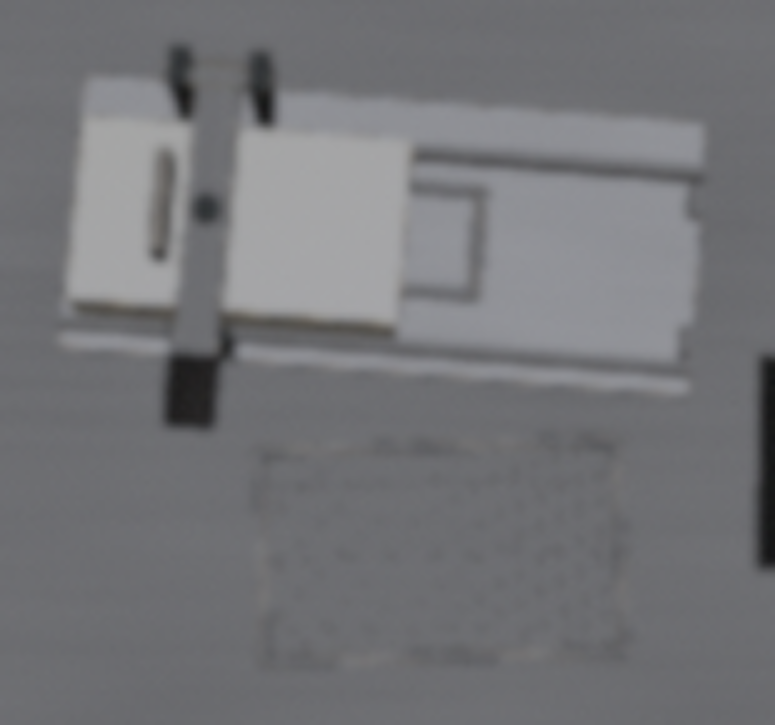

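View pics/b_scene.png

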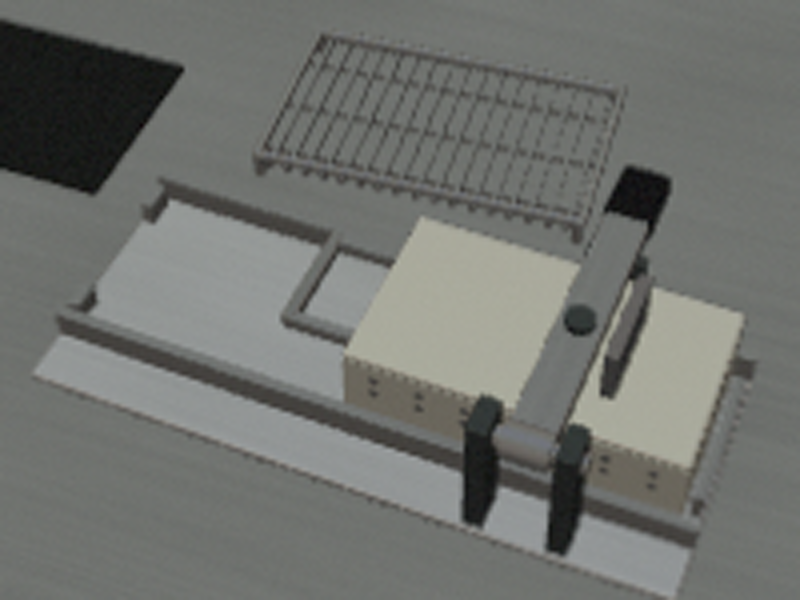

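```bash
cat > fit.py <<'E'
from h import *
from scipy.optimize import least_squares
t=load("a_top.npz"); s=load("a_scene.npz")
T=lambda u,v:(190+u/5,125+v/5); S=lambda u,v:(170+u/4,180+v/4)
obs=[(t,(215,-110,8),T(85,75)),(t,(-225,-110,8),T(703,122)),(t,(201,-63,74),T(84,121)),(t,(-21,-63,74),T(412,139)),(t,(-21,63,74),T(398,328)),(t,(201,63,74),T(68,302)),
(s,(-225,-110,8),S(33,375)),(s,(-21,63,74),S(420,218)),(s,(-21,-63,74),S(345,359)),(s,(201,63,74),S(745,315)),(s,(201,-63,74),S(690,468)),
(t,(95,143.,92.5),T(214,424)),(t,(129,143.,92.5),T(166,422))]
def tow(p,P):
    P=np.atleast_2d(P)/1000.; c,sn=np.cos(p[2]),np.sin(p[2])
    return np.c_[p[0]+c*P[:,0]-sn*P[:,1], p[1]+sn*P[:,0]+c*P[:,1], P[:,2]]
def res(p): return np.concatenate([(proj(d,tow(p,P))[0]-np.array(o)) for d,P,o in obs])
if __name__=="__main__":
    r=least_squares(res,[0.64,0.07,1.5],loss='soft_l1'); print(r.x,np.degrees(r.x[2])); print(np.round(res(r.x).reshape(-1,2),2))
    p=r.x
    for n,P in dict(hinge=(112,-92,84.5),grip=(112,120,84.5),handle=(-71,0,54),handle_out=(-265,0,54),lidgrip=(140,0,98),tub=(90,0,8)).items(): print(n,np.round(tow(p,P),4))
E
python3 fit.py
```

```text
[0.63352902 0.06590687 1.53256482] 87.80949613431025
[[-0.74 -0.1 ]
 [-0.17 -1.02]
 [-0.37 -1.29]
 [-0.21 -0.41]
 [ 0.07 -1.52]
 [-0.5  -0.82]
 [-0.28 -1.02]
 [-0.38 -1.82]
 [-0.87 -2.72]
 [-0.15 -2.13]
 [ 0.37 -2.02]
 [-0.26 -0.08]
 [-1.07 -0.38]]
hinge [[0.7297 0.1743 0.0845]]
grip [[0.5179 0.1824 0.0845]]
handle [[ 0.6308 -0.005   0.054 ]]
handle_out [[ 0.6234 -0.1989  0.054 ]]
lidgrip [[0.6389 0.2058 0.098 ]]
tub [[0.637  0.1558 0.008 ]]
```

```bash
cat >> h.py <<'E'
np.set_printoptions(precision=4,suppress=True)
def st(verbose=True):
    from bench import monitor
    s=monitor.get_state(); M=R.from_rotvec(s["tool_rot"]).as_matrix()
    if verbose: print("t=%.2f"%s["time"],"pos",s["position"],"F",np.round(s["ft_force"],1),"g %.3f"%s["grip_width"]); print("x",M[:,0],"y",M[:,1],"z",M[:,2])
    return s,M
def need(target_pos,target_R=None):
    """turn (deg, tool rotvec) and shift in tool axes, before/after turn"""
    s,M=st(False); dp=np.array(target_pos)-s["position"]
    out={"shift(cur axes)":M.T@dp}
    if target_R is not None:
        out["turn deg"]=np.degrees(R.from_matrix(M.T@target_R).as_rotvec()); out["shift(tgt axes)"]=target_R.T@dp
    for k,v in out.items(): print(k,np.round(v,4))
def toolR(yaw_of_y):  # tool down, tool y at yaw (rad) in world
    y=np.array([np.cos(yaw_of_y),np.sin(yaw_of_y),0]); z=np.array([0,0,-1.]); return np.c_[np.cross(y,z),y,z]
E
python3 - <<'E'
from h import *
s,M=st()
for a in (87.81,87.81+180): 
    print(a); T=toolR(np.radians(a)); print(T); need([0.518,0.182,0.25],T)
E
```

```text
t=0.15 pos [0.2683 0.5916 0.2217] F [-0.2  0.2  0.4] g 0.998
x [-0.9107  0.413  -0.0001] y [ 0.413   0.9107 -0.0014] z [-0.0005 -0.0014 -1.    ]
87.81
[[-0.9993  0.0382  0.    ]
 [ 0.0382  0.9993  0.    ]
 [ 0.      0.     -1.    ]]
shift(cur axes) [-0.3965 -0.2699 -0.0278]
turn deg [ -0.0828  -0.0107 -22.2034]
shift(tgt axes) [-0.2651 -0.3997 -0.0283]
267.81
[[ 0.9993 -0.0382  0.    ]
 [-0.0382 -0.9993  0.    ]
 [ 0.      0.     -1.    ]]
shift(cur axes) [-0.3965 -0.2699 -0.0278]
turn deg [ -0.015    0.1155 157.7966]
shift(tgt axes) [ 0.2651  0.3997 -0.0283]
```

```bash
python3 -m pendant '[[[0,0,-10.7],[0,0,-0.01],-1],[[0,0,-10.7],[-0.02,-0.05,-0.01],-1],[[0,0,-0.8],[-0.022,-0.055,-0.01],-1],[[0,0,0],[-0.024,-0.056,-0.01],-1],[[0,0,0],[-0.024,-0.056,-0.01],-1],[[0,0,0],[-0.024,-0.056,-0.005],-1],[[0,0,0],[-0.024,-0.056,0],-1],[[0,0,0],[-0.024,-0.056,0],-1]]' 20; python3 - <<'E'
from h import *
st(); d=grab("wrist","c_w"); need([0.44,0.17,0.28],toolR(np.radians(87.81)))
E
```

```text
time: 1.15
position: [0.4048, 0.1962, 0.2776]
tool_rot: [0.06, 3.14, 0.001]
ft_force: [0.5, 0.9, 0.4]
grip_width: 1.001
t=1.15 pos [0.4048 0.1962 0.2776] F [0.5 0.9 0.4] g 1.001
x [-0.9993  0.0383 -0.0005] y [0.0383 0.9993 0.0006] z [ 0.0006  0.0006 -1.    ]
shift(cur axes) [-0.0326 -0.0153 -0.0021]
turn deg [-0.2229  0.1191 -0.6703]
shift(tgt axes) [-0.0324 -0.0157 -0.0022]
```

View pics/c_w.png

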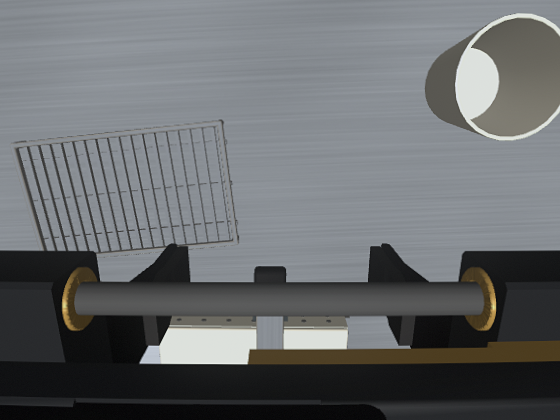

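The wrist view covers the robot side of the tool, with the rack at upper left. I'll move beyond the press to see it.

```bash
python3 -m pendant '[[[0,0,0],[-0.055,-0.02,-0.01],-1],[[0,0,0],[-0.055,-0.02,-0.01],-1],[[0,0,0],[-0.055,-0.02,-0.01],-1],[[0,0,0],[-0.055,-0.02,-0.01],-1],[[0,0,0],[-0.055,-0.02,-0.01],-1],[[0,0,0],[-0.04,-0.02,-0.01],-1],[[0,0,0],[0,0,0],-1]]'; python3 - <<'E'
from h import *
st(); d=grab("wrist","d_w")
E
```

```text
time: 2.08
position: [0.7166, 0.0631, 0.335]
tool_rot: [-0.067, -3.139, 0.006]
ft_force: [-0.2, 0.0, -0.1]
grip_width: 1.003
t=2.08 pos [0.7166 0.0631 0.335 ] F [-0.2  0.  -0.1] g 1.003
x [-0.9991  0.0429  0.0019] y [ 0.0429  0.9991 -0.0036] z [-0.002  -0.0035 -1.    ]
```

View pics/d_w.png

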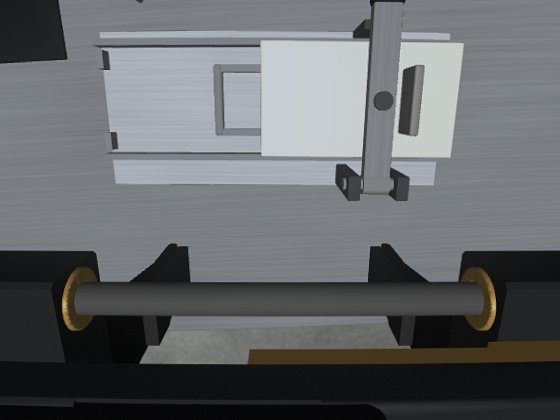

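```bash
cat > fitw.py <<'E'
from fit import *
w=load("d_w.npz")
crop(w,"d_c1",90,290,20,200,4); crop(w,"d_c2",280,480,0,205,4)
E
python3 fitw.py
```

```text
(no output)
```

View pics/d_c1.png

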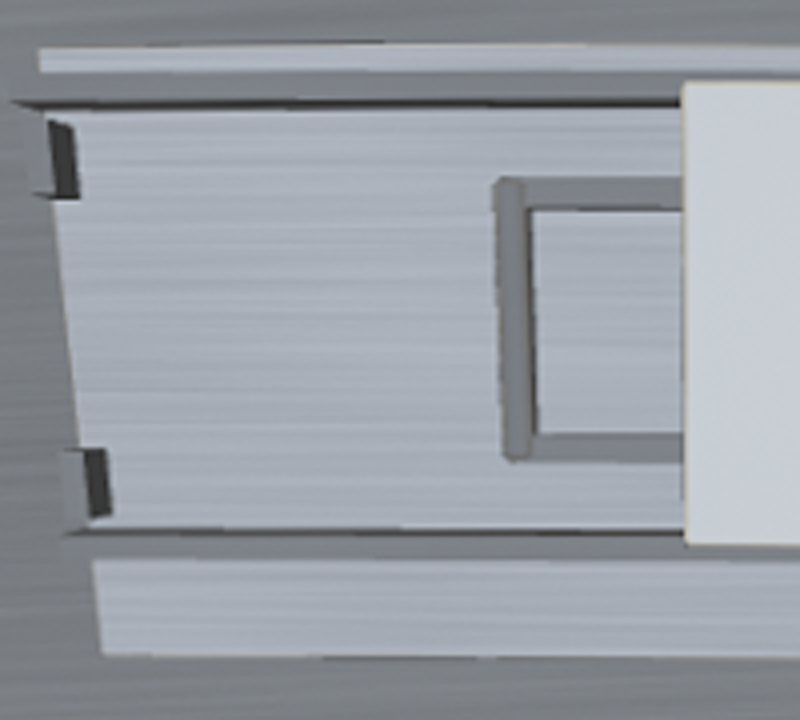

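View pics/d_c2.png

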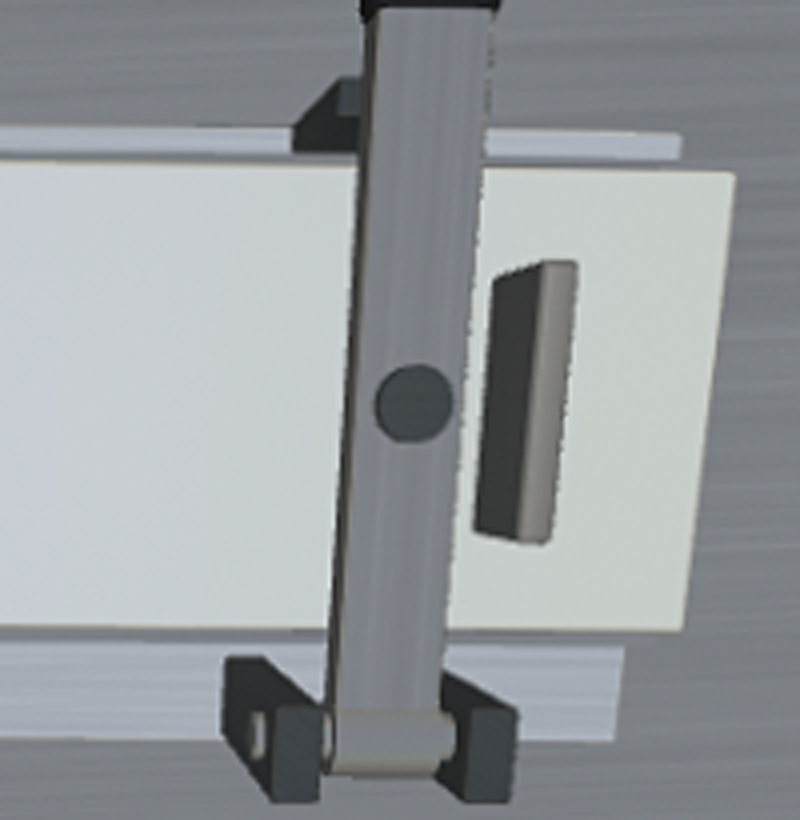

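```bash
cat > fitw.py <<'E'
from fit import *
w=load("d_w.npz")
A=lambda u,v:(90+u/4,20+v/4); B=lambda u,v:(280+u/4,v/4)
bed=[((-225,-110,8),A(102,655)),((-225,85,8),A(38,48)),((215,-110,8),B(613,741)),((215,85,8),B(681,134))]
tub=[((-21,63,74),A(682,82)),((-21,-63,74),A(685,545)),((201,63,74),B(735,173)),((201,-63,74),B(683,631)),((-76,40,60),A(494,178)),((-76,-40,60),A(508,461)),((145,35,114),B(578,262)),((145,-35,114),B(551,544)),((135,-35,114),B(519,541))]
def f(ob):
    g=lambda p: np.concatenate([proj(w,tow(p,P))[0]-np.array(o)+0.5*0 for P,o in ob])
    r=least_squares(g,[0.64,0.07,1.53]); print(r.x,np.degrees(r.x[2]),"max res",abs(r.fun).max()); print(np.round(r.fun.reshape(-1,2),1).tolist()); return r.x
if __name__=="__main__":
    f(bed); f(tub); p=f(bed+tub)
    for n,P in dict(hinge=(112,-92,84.5),grip=(112,120,84.5),handle=(-71,0,54),lidgrip=(140,0,98),tub=(90,0,8)).items(): print(n,np.round(tow(p,P),4))
    need(tow(p,(112,120,84.5))[0]+[0,0,-0.015],toolR(p[2]))
E
python3 fitw.py
```

```text
[0.6361 0.0662 1.5235] 87.2896488463425 max res 0.7978043488576816
[[-0.4, 0.6], [-0.8, -0.4], [0.5, 0.8], [0.6, -0.5]]
[0.6362 0.068  1.5238] 87.30628081375673 max res 1.652216918688623
[[-0.1, -0.3], [0.0, 0.7], [1.1, -0.6], [0.2, 0.5], [-0.9, -0.3], [-1.7, 0.6], [1.0, -0.7], [0.8, 0.1], [-0.7, 0.7]]
[0.6361 0.0676 1.5234] 87.2859100315619 max res 2.0267743329071664
[[0.6, 0.5], [0.3, -0.5], [1.5, 0.8], [1.7, -0.5], [-0.4, -0.3], [-0.4, 0.6], [0.7, -0.6], [-0.2, 0.5], [-1.2, -0.3], [-2.0, 0.5], [0.6, -0.7], [0.4, 0.1], [-1.1, 0.7]]
hinge [[0.7333 0.1751 0.0845]]
grip [[0.5215 0.1851 0.0845]]
handle [[ 0.6327 -0.0033  0.054 ]]
lidgrip [[0.6427 0.2074 0.098 ]]
tub [[0.6404 0.1575 0.008 ]]
shift(cur axes) [0.1978 0.1125 0.2664]
turn deg [-0.0862 -0.1308  0.3838]
shift(tgt axes) [0.1991 0.1108 0.2661]
```

```bash
python3 -m pendant '[[[0,0,0.4],[0.0495,0.028,0.02],-1],[[0,0,0],[0.0495,0.028,0.02],-1],[[0,0,0],[0.0495,0.028,0.02],-1],[[0,0,0],[0.0495,0.028,0.02],-1],[[0,0,0],[0,0,0.05],-0.6],[[0,0,0],[0,0,0.05],-0.4],[[0,0,0],[0,0,0.05],-0.3],[[0,0,0],[0,0,0.02],-0.2]]'; python3 - <<'E'
from fitw import *
st(); p=[0.6361,0.0676,1.5234]; need(tow(p,(112,120,65.5))[0],toolR(p[2])); d=grab("wrist","e_w"); d=grab("scene","e_s"); crop(d,"e_s",230,390,170,330,5)
E
```

```text
time: 3.12
position: [0.5178, 0.1872, 0.0847]
tool_rot: [-0.067, -3.136, 0.002]
ft_force: [0.5, -0.7, 0.4]
grip_width: 0.65
t=3.12 pos [0.5178 0.1872 0.0847] F [ 0.5 -0.7  0.4] g 0.650
x [-0.9991  0.043   0.0046] y [ 0.043   0.9991 -0.0012] z [-0.0047 -0.001  -1.    ]
shift(cur axes) [-0.0039 -0.0019  0.0192]
turn deg [-0.0671 -0.2644  0.2525]
shift(tgt axes) [-0.0038 -0.0019  0.0192]
```

View pics/e_w.png

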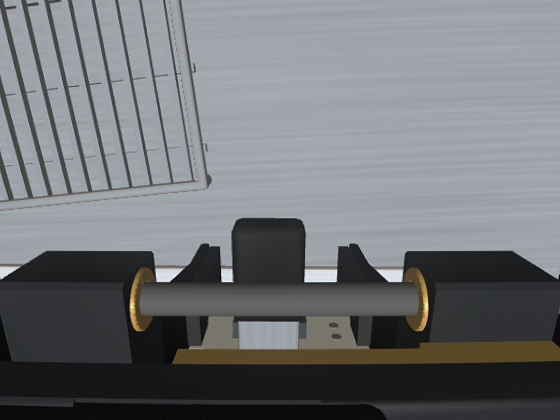

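View pics/e_s.png

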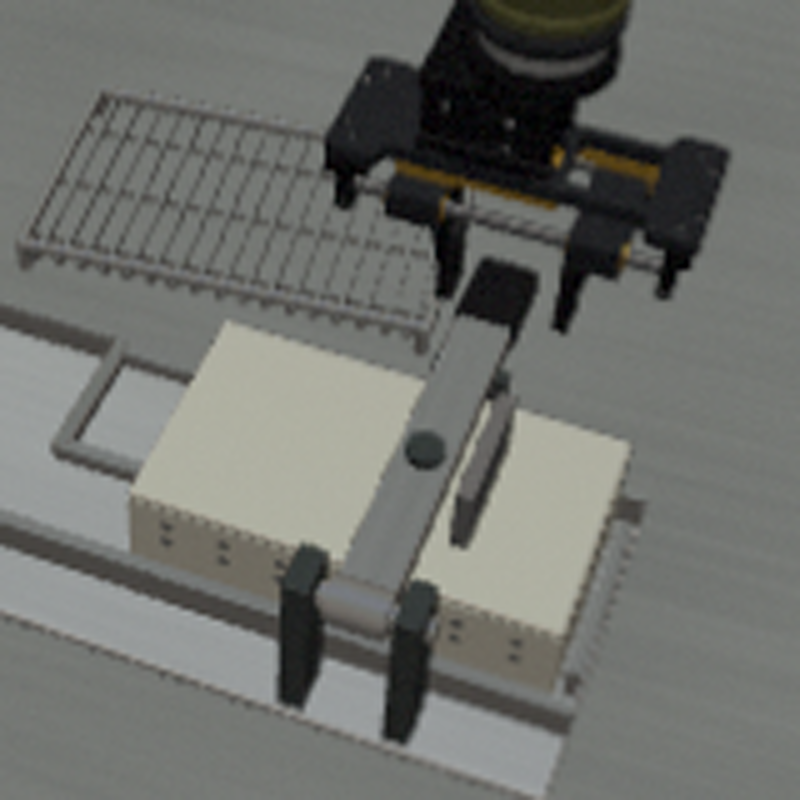

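```bash
python3 -m pendant '[[[0,0,0],[-0.004,-0.0035,0.005],-0.2],[[0,0,0],[0,0,0.013],-0.2],[[0,0,0],[0,0,0],0.2],[[0,0,0],[0,0,0],1],[[0,0,0],[0,0,0],1],[[0,0,0],[0,0,0],1]]' 20; python3 - <<'E'
from fitw import *
st()
E
```

```text
time: 3.98
position: [0.5257, 0.1819, 0.0699]
tool_rot: [0.072, 3.141, -0.002]
ft_force: [-1.0, -3.8, 2.3]
grip_width: 0.343
t=3.98 pos [0.5257 0.1819 0.0699] F [-1.  -3.8  2.3] g 0.343
x [-0.9989  0.046  -0.0001] y [ 0.046   0.9989 -0.0012] z [ 0.0001 -0.0012 -1.    ]
```

```bash
python3 -m pendant '[[[0,0,0],[-0.001,-0.002,-0.0208],1],[[0,0,0],[-0.0031,0,-0.0206],1],[[0,0,0],[-0.0051,0,-0.0202],1],[[0,0,0],[-0.0071,0,-0.0195],1],[[0,0,0],[-0.009,0,-0.0187],1],[[0,0,0],[-0.0109,0,-0.0177],1]]' 25; python3 - <<'E'
from fitw import *
st()
d=grab("scene","f_s"); crop(d,"f_s",230,390,130,290,4)
E
```

```text
time: 4.72
position: [0.5602, 0.1802, 0.186]
tool_rot: [-0.07, -3.137, -0.0]
ft_force: [1.5, 1.1, -7.6]
grip_width: 0.344
t=4.72 pos [0.5602 0.1802 0.186 ] F [ 1.5  1.1 -7.6] g 0.344
x [-0.999   0.0446  0.0035] y [0.0446 0.999  0.0002] z [-0.0035  0.0004 -1.    ]
```

View pics/f_s.png

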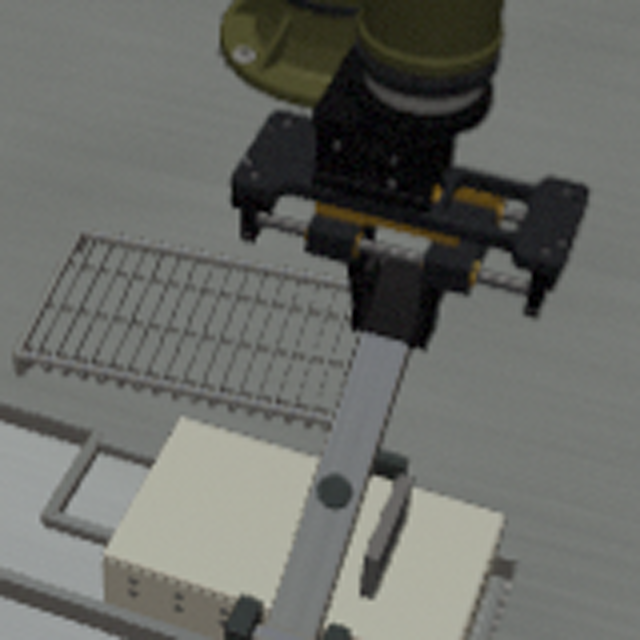

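```bash
python3 -m pendant '[[[0,0,0],[-0.0126,0,-0.0166],1],[[0,0,0],[-0.0142,0,-0.0152],1],[[0,0,0],[-0.0156,0,-0.0137],1],[[0,0,0],[-0.0169,0,-0.0121],1],[[0,0,0],[-0.018,0,-0.0103],1],[[0,0,0],[-0.019,0,-0.0085],1],[[0,0,0],[0,0,0],1]]' 25; python3 - <<'E'
from fitw import *
s,M=st(); h=np.array([0.7333,0.175]); print("theta",np.arctan2(s["position"][2]+.019-.0845,h[0]-s["position"][0]))
d=grab("scene","g_s"); crop(d,"g_s",230,390,130,290,4)
E
```

```text
time: 5.65
position: [0.6582, 0.1756, 0.2633]
tool_rot: [0.071, 3.14, 0.001]
ft_force: [0.5, 0.5, 0.6]
grip_width: 0.343
t=5.65 pos [0.6582 0.1756 0.2633] F [0.5 0.5 0.6] g 0.343
x [-0.999   0.0453 -0.0003] y [0.0453 0.999  0.0005] z [ 0.0004  0.0005 -1.    ]
theta 1.207976913726216
```

View pics/g_s.png

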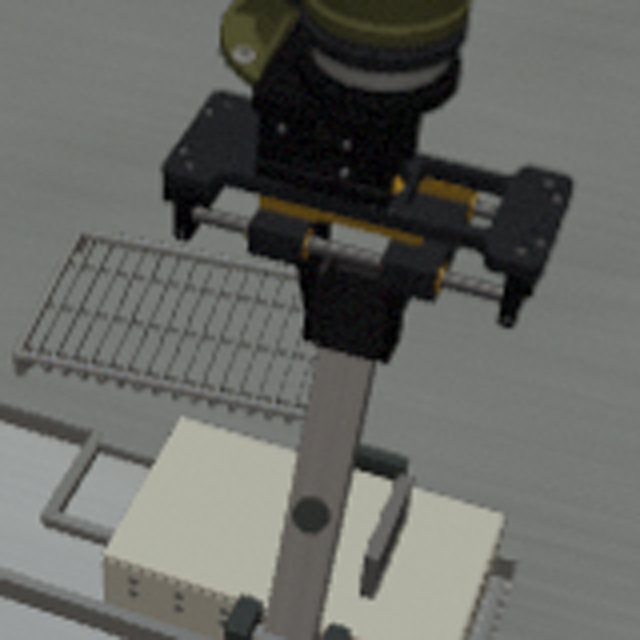

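```bash
python3 -m pendant '[[[0,0,0],[0,0,0],-0.3],[[0,0,0],[0,0,0],-0.3],[[0,0,0],[0.0,0,-0.058],-0.3],[[0,0,0],[0.0058,-0.05,-0.01],0.05],[[0,0,0],[0.0058,-0.06,0.01],0.05],[[0,0,0],[0.0058,-0.06,0.02],0.05],[[0,0,0],[0,-0.01,0.055],0.05],[[0,0,0],[0,0,0.055],0.05]]' 25; python3 - <<'E'
from fitw import *
s,M=st(); p=[0.6361,0.0676,1.5234]; need(tow(p,(-71,0,35))[0],toolR(p[2]))
d=grab("scene","i_s"); crop(d,"i_s",200,380,130,290,4);grab("wrist","i_w")
E
```

```text
time: 6.7
position: [0.6324, -0.0054, 0.1915]
tool_rot: [0.077, 3.137, 0.001]
ft_force: [0.5, -0.0, -0.4]
grip_width: 0.473
t=6.70 pos [ 0.6324 -0.0054  0.1915] F [ 0.5 -0.  -0.4] g 0.473
x [-0.9988  0.0488 -0.0032] y [0.0488 0.9988 0.0005] z [ 0.0032  0.0003 -1.    ]
shift(cur axes) [0.0003 0.002  0.1565]
turn deg [ 0.0261  0.1828 -0.0805]
shift(tgt axes) [-0.0002  0.0021  0.1565]
```

View pics/i_s.png

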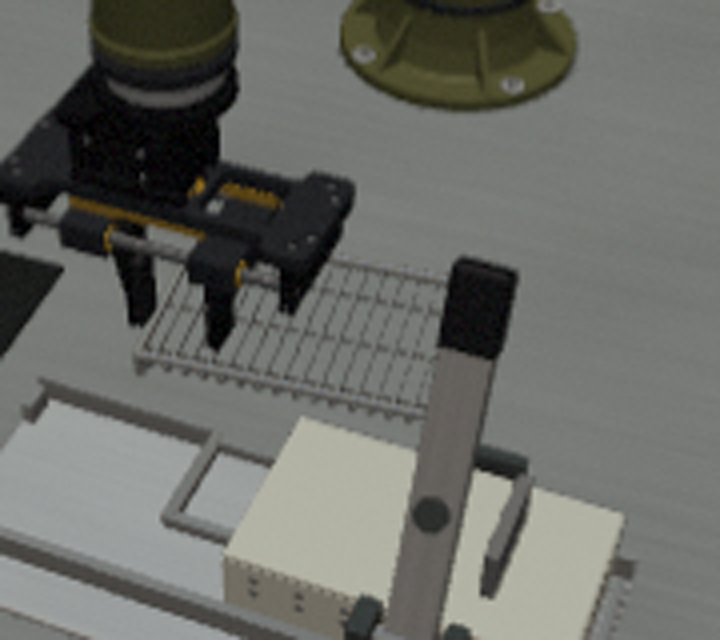

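View pics/i_w.png

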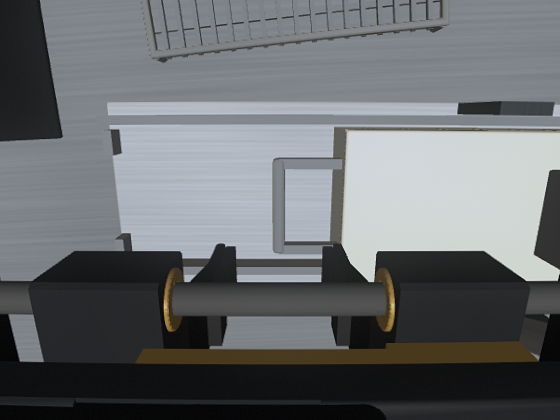

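```bash
python3 -m pendant '[[[0,0.2,0],[0,0,0.05],0.05],[[0,0,0],[0,0,0.05],0.05],[[0,0,0],[0,0,0.04],0.05],[[0,0,0],[0,0,0.016],0.05],[[0,0,0],[0,0,0],1],[[0,0,0],[0,0,0],1],[[0,0,0],[0,0,0],1]]' 15; python3 - <<'E'
from fitw import *
s,M=st()
d=grab("scene","j_s"); crop(d,"j_s",200,380,130,290,4)
E
```

```text
time: 7.68
position: [0.6334, -0.003, 0.0378]
tool_rot: [-0.071, -3.141, -0.001]
ft_force: [0.4, 0.3, 1.2]
grip_width: 0.218
t=7.67 pos [ 0.6334 -0.003   0.0378] F [0.4 0.3 1.2] g 0.218
x [-0.999   0.0452  0.0002] y [0.0452 0.999  0.0006] z [-0.0002  0.0006 -1.    ]
```

View pics/j_s.png

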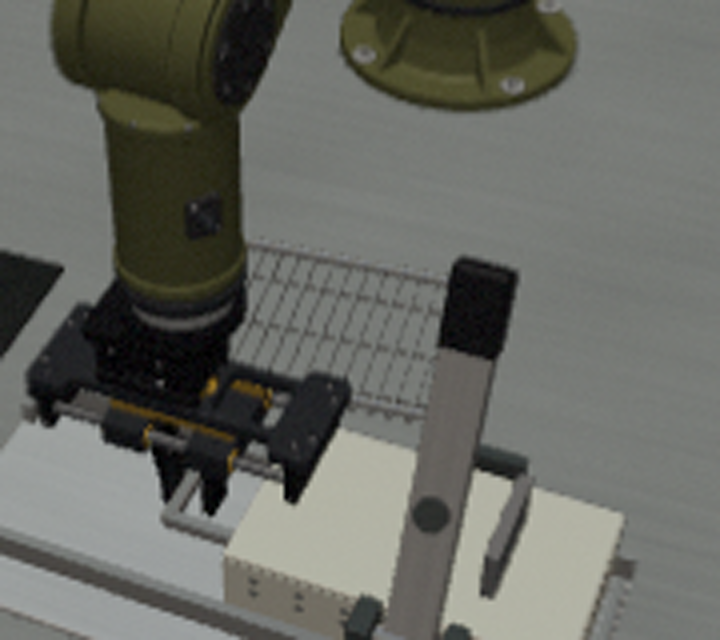

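```bash
python3 -m pendant '[[[0,0,0],[0,0,0],1],[[0,0,0],[0,0,0],1],[[0,0,0],[0,-0.015,0],1],[[0,0,0],[0,-0.025,0],1],[[0,0,0],[0,-0.025,0],1],[[0,0,0],[0,-0.025,0],1],[[0,0,0],[0,-0.025,0],1],[[0,0,0],[0,-0.025,0],1]]' 15; python3 - <<'E'
from fitw import *
s,M=st()
d=grab("scene","k_s"); crop(d,"k_s",180,360,130,290,4)
E
```

```text
time: 8.72
position: [0.6281, -0.1361, 0.0372]
tool_rot: [-0.064, -3.141, -0.014]
ft_force: [0.9, 10.5, 6.9]
grip_width: 0.112
t=8.72 pos [ 0.6281 -0.1361  0.0372] F [ 0.9 10.5  6.9] g 0.112
x [-0.9992  0.0407  0.0005] y [0.0407 0.9991 0.0089] z [-0.0002  0.0089 -1.    ]
```

View pics/k_s.png

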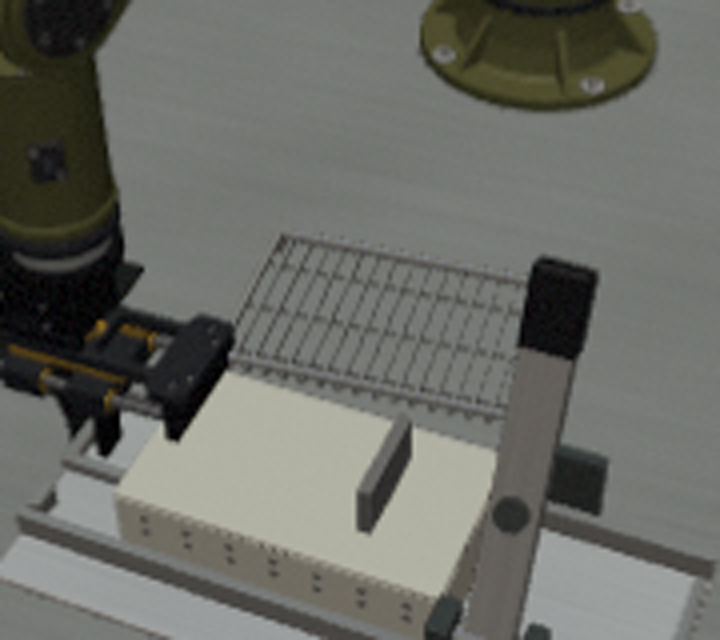

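```bash
python3 -m pendant '[[[0,0,0],[0,-0.02,0],1],[[0,0,0],[0,-0.018,0],1],[[0,0,0],[0,-0.01,0],1],[[0,0,0],[0,0,0],1],[[0,0,0],[0,0,0],1]]' 15; python3 - <<'E'
from fitw import *
s,M=st()
E
```

```text
time: 9.4
position: [0.6256, -0.1869, 0.0372]
tool_rot: [-0.068, -3.14, -0.007]
ft_force: [1.1, 5.6, 7.7]
grip_width: 0.112
t=9.40 pos [ 0.6256 -0.1869  0.0372] F [1.1 5.6 7.7] g 0.112
x [-0.9991  0.0431  0.0005] y [0.0431 0.9991 0.0046] z [-0.0003  0.0046 -1.    ]
```

```bash
python3 -m pendant '[[[0,0,0],[0,0,0],0.05],[[0,0,0],[0,0,0],0.05],[[0,0,0],[0,0,0],0.05],[[0,0,0],[0,0,-0.05],0.05],[[0,0,0],[0,0,-0.06],0.05],[[0,0,0],[-0.01,0.05,-0.05],0],[[0,0,0],[-0.02,0.05,-0.03],0],[[0,0,0],[-0.02,0.05,0],0]]' 15; python3 - <<'E'
from fitw import *
s,M=st(); need([0.6356,0.0239,0.15],toolR(1.5234))
grab("wrist","l_w")
E
```

```text
time: 10.4
position: [0.6813, -0.0491, 0.2232]
tool_rot: [0.073, 3.138, 0.0]
ft_force: [0.2, -0.6, 0.3]
grip_width: 0.501
t=10.40 pos [ 0.6813 -0.0491  0.2232] F [ 0.2 -0.6  0.3] g 0.501
x [-0.9989  0.0468 -0.0027] y [0.0468 0.9989 0.0001] z [ 0.0027  0.     -1.    ]
shift(cur axes) [0.0493 0.0708 0.073 ]
turn deg [0.0086 0.1573 0.0322]
shift(tgt axes) [0.0491 0.0708 0.0732]
```

View pics/l_w.png

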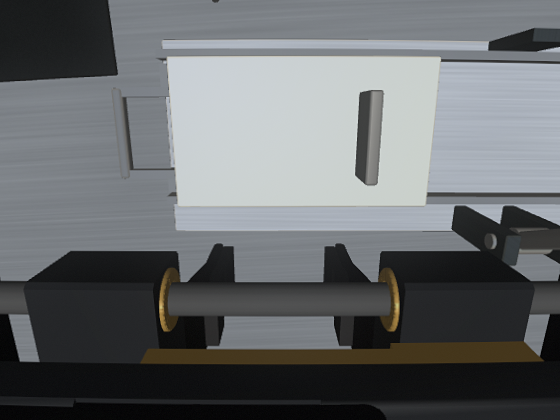

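```bash
cat > fl.py <<'E'
from fitw import *
w=load("l_w.npz")
ob=[((-111,63,74),(168,57)),((-111,-63,74),(177,206)),((111,63,74),(440,57)),((111,-63,74),(428,206)),((55,35,114),(383,92)),((55,-35,114),(378,184))]
g=lambda p: np.concatenate([proj(w,tow(p,P))[0]-np.array(o) for P,o in ob])
r=least_squares(g,[0.63,-0.03,1.5234]); print(r.x,np.degrees(r.x[2]),r.fun.reshape(-1,2).round(1).tolist())
p=r.x; G=tow(p,(50,0,98))[0]; print(G); need(G-[0,0,.019],toolR(p[2]))
E
python3 fl.py
```

```text
[ 0.6328 -0.0248  1.5272] 87.50098441691459 [[-2.1, -0.6], [0.5, 1.7], [1.9, -0.8], [-1.8, 1.0], [1.4, -2.1], [-0.2, 1.8]]
[0.6349 0.0251 0.098 ]
shift(cur axes) [0.0507 0.0596 0.1417]
turn deg [0.3966 0.0481 0.4851]
shift(tgt axes) [0.0511 0.0602 0.1413]
```

```bash
python3 -m pendant '[[[0.3,0,0.3],[0.025,0.03,0.01],0],[[0,0,0],[0.0255,0.029,0.03],0],[[0,0,0],[0,0,0.05],0],[[0,0,0],[0,0,0.03],0],[[0,0,0],[0,0,0.017],0],[[0,0,0],[0,0,0],0]]' 15; python3 - <<'E'
from fitw import *
s,M=st(); need([0.6349,0.0245,0.082],toolR(1.5272))
grab("wrist","m_w")
d=grab("scene","m_s"); crop(d,"m_s",180,360,130,290,4)
E
```

```text
time: 11.2
position: [0.6304, 0.0107, 0.0813]
tool_rot: [-0.08, -3.135, 0.009]
ft_force: [0.1, -0.1, -0.0]
grip_width: 0.502
t=11.20 pos [0.6304 0.0107 0.0813] F [ 0.1 -0.1 -0. ] g 0.502
x [-0.9987  0.0512  0.0058] y [ 0.0511  0.9987 -0.006 ] z [-0.0061 -0.0056 -1.    ]
shift(cur axes) [-0.0038  0.014  -0.0009]
turn deg [-0.3399 -0.3339 -0.4337]
shift(tgt axes) [-0.0039  0.0139 -0.0007]
```

View pics/m_w.png

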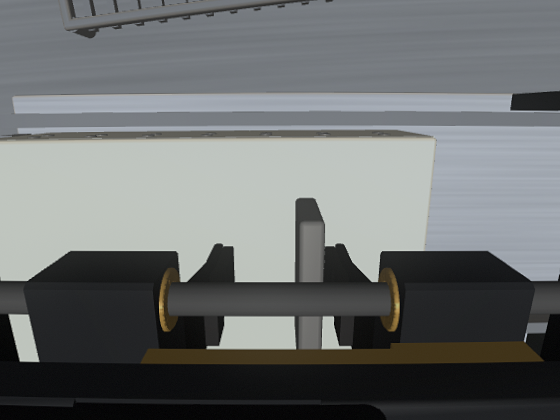

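View pics/m_s.png

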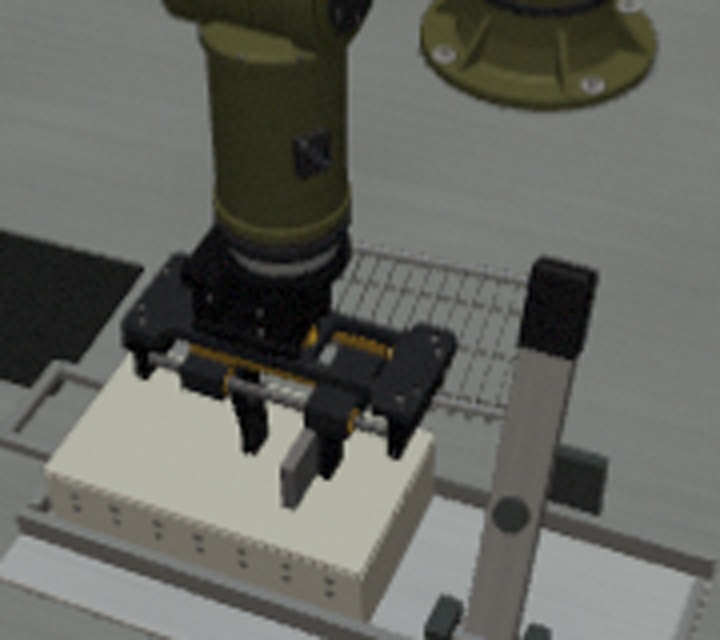

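```bash
python3 -m pendant '[[[-0.3,-0.3,-0.4],[-0.003,0.0135,0],0],[[0,0,0],[0,0,0],0],[[0,0,0],[0,0,0],1],[[0,0,0],[0,0,0],1],[[0,0,0],[0,0,0],1],[[0,0,0],[0,0,0],1]]' 25; python3 - <<'E'
from fitw import *
s,M=st(); need([0.6349,0.0245,0.082],toolR(1.5272))
grab("wrist","n_w")
E
```

```text
time: 12.05
position: [0.6348, 0.0244, 0.0823]
tool_rot: [0.069, 3.139, -0.0]
ft_force: [0.5, -2.1, -0.8]
grip_width: 0.129
t=12.05 pos [0.6348 0.0244 0.0823] F [ 0.5 -2.1 -0.8] g 0.129
x [-0.999   0.0438 -0.0017] y [ 0.0438  0.999  -0.0001] z [ 0.0017 -0.0002 -1.    ]
shift(cur axes) [-0.0001  0.0001  0.0003]
turn deg [-0.0075  0.0986 -0.0119]
shift(tgt axes) [-0.0001  0.0001  0.0003]
```

View pics/n_w.png

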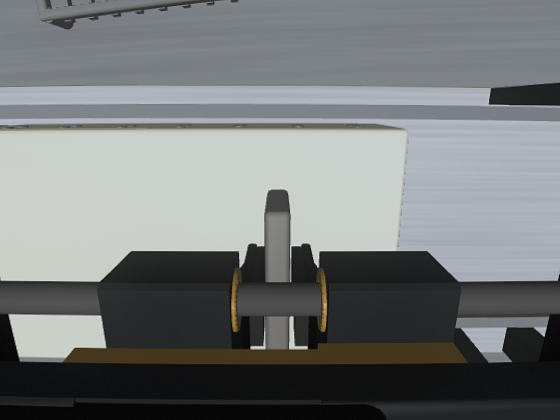

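```bash
python3 -m pendant '[[[-2,0,0],[0,-0.0005,-0.0056],1],[[-2,0,0],[0,-0.0005,-0.0056],1],[[-2,0,0],[0,-0.0005,-0.0056],1],[[-2,0,0],[0,-0.0005,-0.0056],1],[[0,0,0],[0,0,0],1],[[0,0,0],[0,0,0],1]]' 30; python3 - <<'E'
from fitw import *
s,M=st()
d=grab("scene","o_s"); crop(d,"o_s",180,360,130,290,4)
E
```

```text
time: 12.85
position: [0.6345, 0.0214, 0.1044]
tool_rot: [0.068, 3.129, 0.219]
ft_force: [0.8, 0.6, -0.9]
grip_width: 0.113
t=12.85 pos [0.6345 0.0214 0.1044] F [ 0.8  0.6 -0.9] g 0.113
x [-0.999   0.0436 -0.0014] y [0.043  0.9893 0.1391] z [ 0.0074  0.1389 -0.9903]
```

View pics/o_s.png

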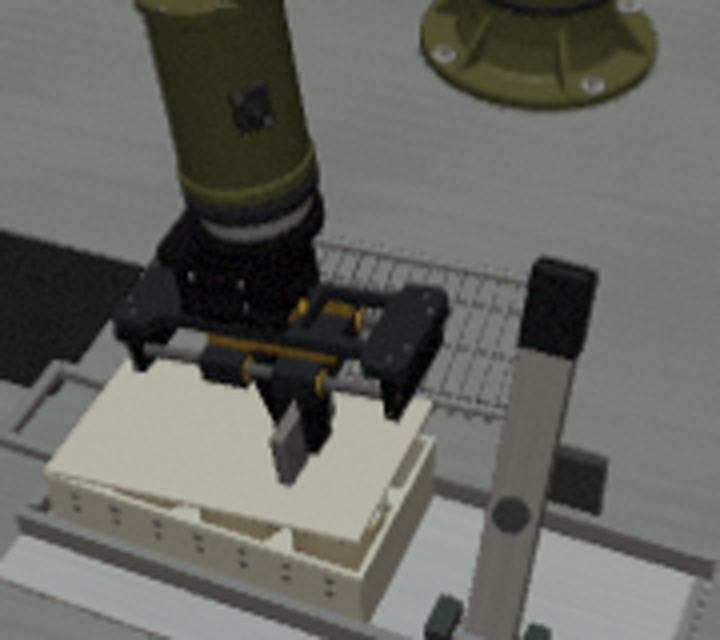

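```bash
python3 -m pendant '[[[0,0,0],[0,0.003,-0.02],1],[[0,0,0],[0,0.006,-0.04],1],[[0,0,0],[0,0.006,-0.04],1],[[4,0,0],[0,0.006,-0.03],1],[[4,0,0],[0,0,0],1],[[0,0,0],[0,0,0],1]]' 40; python3 - <<'E'
from fitw import *
s,M=st()
d=grab("scene","q_s"); grab("top","q_t"); grab("wrist","q_w")
for n,z in(("a_scene",.006),("c_w",.006)):
    pass
d=load("a_scene.npz"); c=d["color"].max(2)
dark=(c<40).astype(np.uint8); dark[:170]=0;dark[235:]=0;dark[:,:115]=0;dark[:,225:]=0
n,l,s_,ce=cv2.connectedComponentsWithStats(dark); i=1+np.argmax(s_[1:,4]); print(s_[i])
ys,xs=np.nonzero(l==i); q=plane(d,xs*1.,ys*1.,.006); print(cv2.minAreaRect((q[:,:2]*1000).astype(np.float32)), cv2.boxPoints(cv2.minAreaRect((q[:,:2]*1000).astype(np.float32))))
E
```

```text
time: 13.65
position: [0.6348, 0.0275, 0.2377]
tool_rot: [0.061, 3.138, 0.003]
ft_force: [-0.1, 1.1, -2.0]
grip_width: 0.11
t=13.65 pos [0.6348 0.0275 0.2377] F [-0.1  1.1 -2. ] g 0.110
x [-0.9992  0.0389 -0.0033] y [0.0389 0.9992 0.0023] z [ 0.0034  0.0021 -1.    ]
[ 124  180   92   48 2501]
((497.74066162109375, -326.5869140625), (246.84364318847656, 148.59561157226562), 89.36265563964844) [[ 422.0746 -449.1747]
 [ 570.661  -450.8275]
 [ 573.4067 -203.9992]
 [ 424.8203 -202.3463]]
```

View pics/q_s.png

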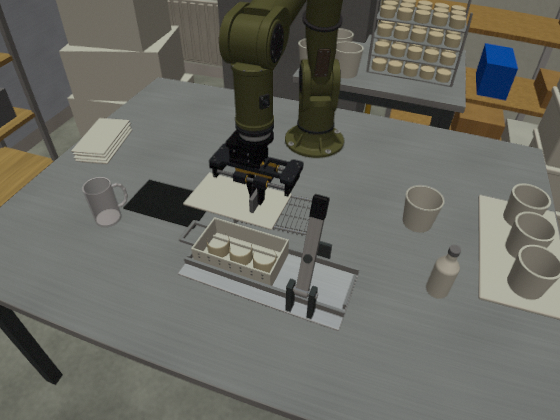

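View pics/q_w.png

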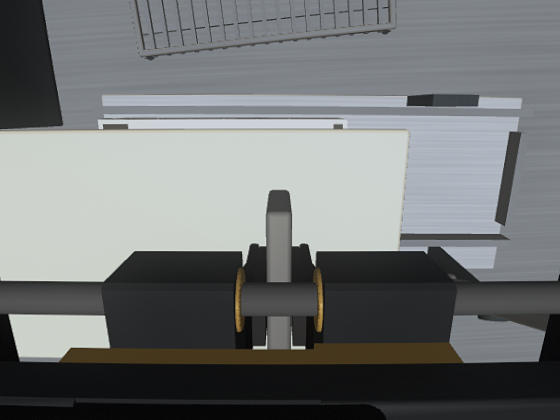

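```bash
python3 - <<'E'
from fitw import *
print(plane(load("q_w.npz"),61.5,125.5,.006),plane(load("l_w.npz"),117.,74.,.006),plane(load("d_w.npz"),66.5,58.5,.006))
crop(load("q_w.npz"),"q_c",0,140,0,200,4)
st(); need([0.495,-0.2775,0.15],toolR(np.radians(89.4)))
E
```

```text
[[ 0.5694 -0.2033  0.006 ]] [[ 0.5691 -0.203   0.006 ]] [[ 0.5694 -0.2026  0.006 ]]
t=13.80 pos [0.6342 0.0235 0.2361] F [-0.1  0.8 -2.4] g 0.117
x [-0.999   0.0444 -0.0011] y [0.0444 0.999  0.0004] z [ 0.0011  0.0004 -1.    ]
shift(cur axes) [ 0.1258 -0.3069  0.0858]
turn deg [ 0.0243  0.0645 -1.9431]
shift(tgt axes) [ 0.1361 -0.3024  0.0861]
```

View pics/q_c.png

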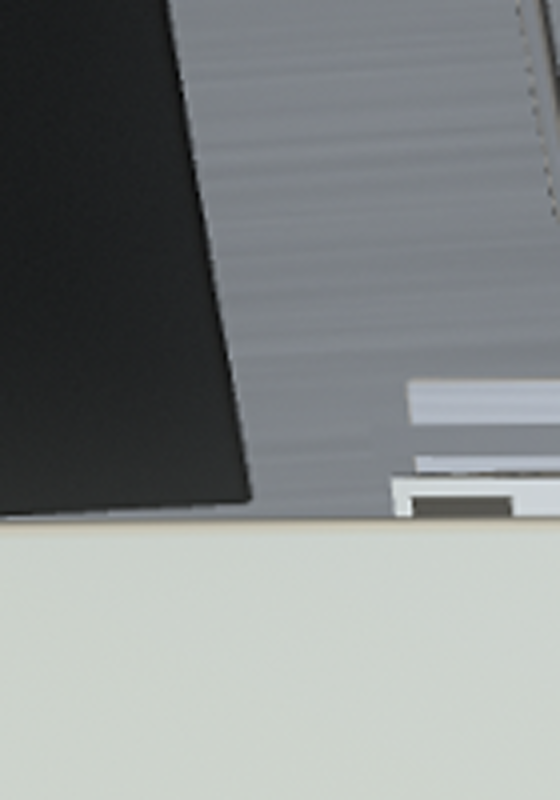

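```bash
python3 -m pendant '[[[0,0,-1.9],[0.01,-0.02,0],1],[[0,0,0],[0.021,-0.047,0],1],[[0,0,0],[0.021,-0.047,0.01],1],[[0,0,0],[0.021,-0.047,0.01],1],[[0,0,0],[0.021,-0.047,0.02],1],[[0,0,0],[0.021,-0.047,0.02],1],[[0,0,0],[0.021,-0.047,0.02],1],[[0,0,0],[0,0,0.01],1]]' 40; python3 - <<'E'
from fitw import *
s,M=st()
need([0.494,-0.2775,0.032],toolR(np.radians(89.4)))
E
```

```text
time: 14.8
position: [0.4901, -0.2824, 0.145]
tool_rot: [-0.034, -3.14, 0.002]
ft_force: [0.8, 0.9, -1.6]
grip_width: 0.115
t=14.80 pos [ 0.4901 -0.2824  0.145 ] F [ 0.8  0.9 -1.6] g 0.115
x [-0.9998  0.0219  0.0009] y [ 0.0219  0.9998 -0.0015] z [-0.001  -0.0015 -1.    ]
shift(cur axes) [-0.0039  0.0051  0.113 ]
turn deg [-0.0851 -0.0546 -0.6521]
shift(tgt axes) [-0.0039  0.0049  0.113 ]
```

```bash
python3 -m pendant '[[[0,0,-0.6],[-0.004,0.006,0.04],1],[[0,0,0],[0,0,0.04],1],[[0,0,0],[0,0,0.02],1],[[0,0,0],[0,0,0.008],1],[[0,0,0],[0,0,0],1]]' 40; python3 - <<'E'
from fitw import *
s,M=st()
need([0.494,-0.2775,0.032],toolR(np.radians(89.4)))
d=grab("scene","r_s"); crop(d,"r_s",80,260,110,250,4);
E
```

```text
time: 15.42
position: [0.4997, -0.2706, 0.0385]
tool_rot: [0.0, 3.139, -0.001]
ft_force: [-1.4, 0.0, -1.9]
grip_width: 0.109
t=15.43 pos [ 0.4997 -0.2706  0.0385] F [-1.4  0.  -1.9] g 0.109
x [-1.      0.0002 -0.0026] y [ 0.0002  1.     -0.0005] z [ 0.0026 -0.0005 -1.    ]
shift(cur axes) [ 0.0057 -0.0069  0.0065]
turn deg [-0.0275  0.1464  0.5895]
shift(tgt axes) [ 0.0056 -0.007   0.0065]
```

View pics/r_s.png

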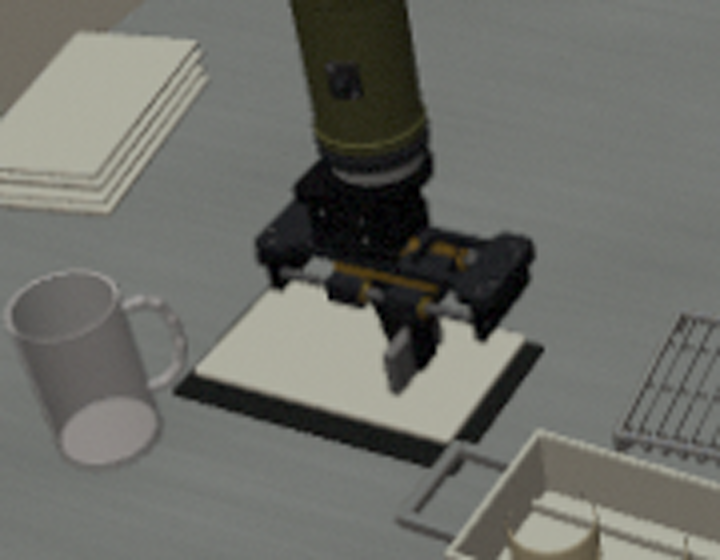

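```bash
python3 -m pendant '[[[0,0,0.6],[0.0056,-0.0069,0.004],1],[[0,0,0],[0,0,0.003],1],[[0,0,0],[0,0,0.003],1],[[0,0,0],[0,0,0],1],[[0,0,0],[0,0,0],1]]' 40; python3 - <<'E'
from fitw import *
s,M=st()
need([0.494,-0.2775,0.028],toolR(np.radians(89.4)))
E
```

```text
time: 16.1
position: [0.4939, -0.2776, 0.029]
tool_rot: [0.017, 3.139, -0.001]
ft_force: [-1.5, -0.2, 5.7]
grip_width: 0.11
t=16.10 pos [ 0.4939 -0.2776  0.029 ] F [-1.5 -0.2  5.7] g 0.110
x [-0.9999  0.0106 -0.0025] y [ 0.0106  0.9999 -0.0005] z [ 0.0025 -0.0005 -1.    ]
shift(cur axes) [-0.0001  0.0001  0.001 ]
turn deg [-0.0283  0.141  -0.0066]
shift(tgt axes) [-0.0001  0.0001  0.001 ]
```

```bash
python3 -m pendant '[[[0,0,0],[0,0,0],0.3],[[0,0,0],[0,0,0],0.1],[[0,0,0],[0,0,0],0],[[0,0,0],[0,0,-0.05],0],[[0,0,0],[0,0,-0.06],0],[[0,0,0],[-0.02,0.03,-0.05],0]]' 20; python3 - <<'E'
from fitw import *
s,M=st(); print(s["joint_positions"])
d=grab("wrist","s_w");d=grab("scene","s_s"); crop(d,"s_s",80,330,110,290,3);
E
```

```text
time: 16.85
position: [0.5123, -0.2504, 0.1905]
tool_rot: [0.026, 3.139, -0.003]
ft_force: [1.7, 1.7, 0.6]
grip_width: 0.499
t=16.85 pos [ 0.5123 -0.2504  0.1905] F [1.7 1.7 0.6] g 0.499
x [-0.9999  0.0168 -0.0029] y [ 0.0168  0.9999 -0.0018] z [ 0.0029 -0.0019 -1.    ]
[-0.1152  0.1811  0.5896  1.7211 -0.1047  1.2675  2.0519]
```

View pics/s_s.png

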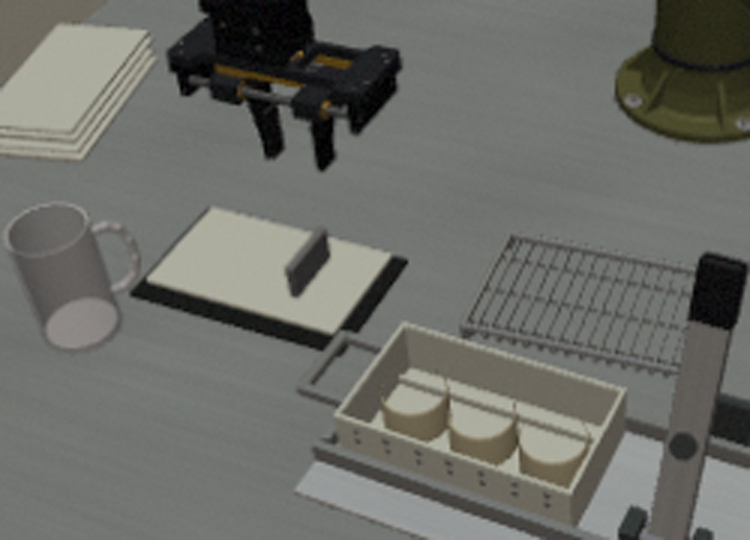

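View pics/s_w.png

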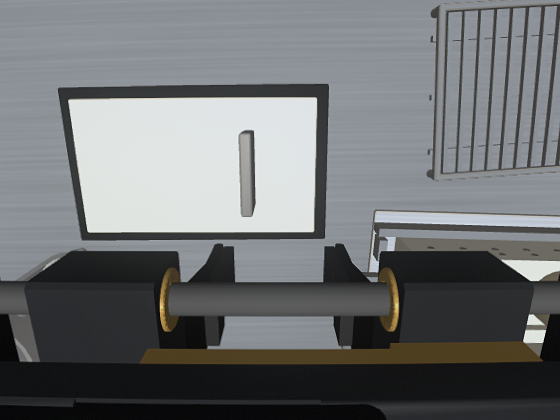

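```bash
python3 -m pendant '[[[0,0,10.7],[-0.031,0.036,-0.03],0.05],[[0,0,10.7],[-0.0235,0.041,-0.03],-0.5],[[0,0,10.7],[-0.0154,0.045,-0.03],-0.5],[[0,0,10.7],[0,0,0],-0.5],[[0,0,10.7],[0,0,0],-0.5],[[0,0,10.7],[0,0,0],-0.5],[[0,0,10.7],[0,0,0],-0.5],[[0,0,10.7],[0,0,0],-0.5]]' 20;python3 -m pendant '[[[0,0,6.4],[0,0,0],-0.5],[[0,0,0],[0,0,0],-0.5]]' ; python3 - <<'E'
from fitw import *
s,M=st(); print(s["joint_positions"])
need([0.6254,-0.159,0.30],toolR(np.radians(-2.6)))
d=grab("wrist","u_w")
E
```

```text
time: 17.95
position: [0.6068, -0.14, 0.2772]
tool_rot: [2.153, 2.287, 0.001]
ft_force: [0.9, 0.6, 0.5]
grip_width: 0.749
time: 18.2
position: [0.6068, -0.14, 0.2773]
tool_rot: [2.269, 2.172, 0.0]
ft_force: [-0.9, 0.9, 0.0]
grip_width: 0.747
t=18.20 pos [ 0.6068 -0.14    0.2773] F [-0.9  0.9  0. ] g 0.747
x [ 0.0439  0.999  -0.0002] y [ 0.999  -0.0439  0.0006] z [ 0.0006 -0.0002 -1.    ]
[-0.3904  0.284   0.7201  1.4631 -0.1869  1.4637  0.2857]
shift(cur axes) [-0.0182  0.0194 -0.0227]
turn deg [0.0355 0.0102 0.0864]
shift(tgt axes) [-0.0182  0.0194 -0.0227]
```

View pics/u_w.png

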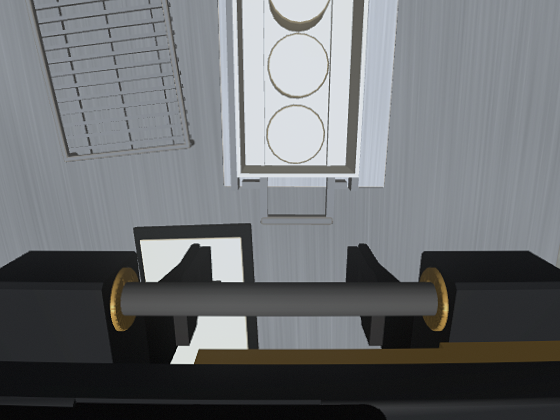

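```bash
python3 - <<'E'
from fitw import *
d=load("u_w.npz"); crop(d,"u_c",200,420,0,230,3)
for u,v in [(295.5,133.5),(298,65),(295.5,104),(295.5,163),(266,133),(325,133)]: print(u,v,plane(d,u*1.,v*1.,.054))
# rack corner
for u,v in [(67,158),(191,147)]: print(plane(d,u*1.,v*1.,.022))
E
```

```text
295.5 133.5 [[ 0.6272 -0.0923  0.054 ]]
298 65 [[ 0.6319 -0.0252  0.054 ]]
295.5 104 [[ 0.6282 -0.0627  0.054 ]]
295.5 163 [[ 0.6262 -0.1232  0.054 ]]
266 133 [[ 0.5965 -0.0905  0.054 ]]
325 133 [[ 0.658  -0.0931  0.054 ]]
[[ 0.3629 -0.11    0.022 ]]
[[ 0.509  -0.1044  0.022 ]]
```

View pics/u_c.png

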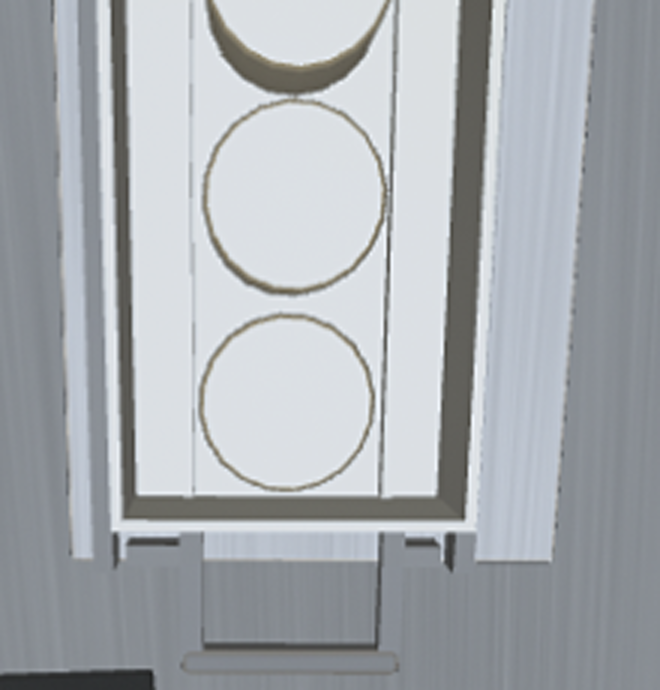

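```bash
python3 - <<'E'
from fitw import *
d=load("c_w.npz")
for u,v in [(14.5,143),(223,121),(238,242)]: print("cw",plane(d,u*1.,v*1.,.022))
d=load("a_top.npz")
for u,v in [(262,450),(625,440),(262,662),(630,658)]: print("top",plane(d,190+u/5,125+v/5,.022))
d=load("a_scene.npz")
for u,v in [(320,38),(625,92),(257,160),(582,222)]: print("sc",plane(d,170+u/4,180+v/4,.022))
d=load("q_w.npz")
for u,v in [(148,58),(392,31)]: print("qw",plane(d,u*1.,v*1.,.022))
d=load("u_w.npz"); 
for v,u in [(22.3,299.3)]: print("C edge",plane(d,u*1.,v*1.,.054))
E
```

```text
cw [[ 0.3583 -0.1065  0.022 ]]
cw [[0.3445 0.1375 0.022 ]]
cw [[0.4892 0.1446 0.022 ]]
top [[0.4866 0.138  0.022 ]]
top [[ 0.5008 -0.1104  0.022 ]]
top [[0.3426 0.1326 0.022 ]]
top [[ 0.3521 -0.1159  0.022 ]]
sc [[ 0.3724 -0.106   0.022 ]]
sc [[0.3511 0.1364 0.022 ]]
sc [[ 0.5152 -0.0971  0.022 ]]
sc [[0.4939 0.1425 0.022 ]]
qw [[ 0.5095 -0.0959  0.022 ]]
qw [[0.4954 0.1403 0.022 ]]
C edge [[0.6344 0.014  0.054 ]]
```

```bash
python3 -m pendant '[[[0,0,0],[0.024,0.009,0.03],-0.7],[[0,0,0],[0.024,0.009,0.05],-0.7],[[0,0,0],[0,0,0.055],-0.7],[[0,0,0],[0,0,0.045],-0.7],[[0,0,0],[0,0,0],-0.7],[[0,0,0],[0,0,0],-0.7]]' 20; python3 - <<'E'
from fitw import *
s,M=st()
need([0.6272,-0.093,0.031],toolR(np.radians(-2.6)))
d=grab("wrist","v_w")
E
```

```text
time: 19.0
position: [0.6287, -0.0934, 0.1]
tool_rot: [2.268, 2.169, 0.004]
ft_force: [0.5, -0.6, 1.2]
grip_width: 0.845
t=19.00 pos [ 0.6287 -0.0934  0.1   ] F [ 0.5 -0.6  1.2] g 0.845
x [ 0.0447  0.999  -0.0002] y [ 0.999  -0.0447  0.0042] z [ 0.0042 -0.0004 -1.    ]
shift(cur axes) [ 0.0003 -0.0018  0.069 ]
turn deg [0.2411 0.013  0.0358]
shift(tgt axes) [ 0.0003 -0.0015  0.069 ]
```

View pics/v_w.png

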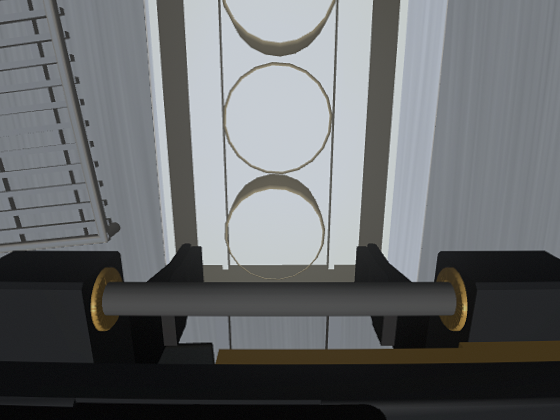

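```bash
python3 - <<'E'
from fitw import *
d=load("v_w.npz")
for u,v in [(275,188),(275,279),(227,233),(324,233),(278,63),(278,172),(279,40)]: print(u,v,plane(d,u*1.,v*1.,.054))
E
python3 -m pendant '[[[0.2,0,0],[0,-0.0018,0.035],-0.7],[[0,0,0],[0,0,0.025],-0.7],[[0,0,0],[0,0,0.009],-0.7],[[0,0,0],[0,0,0],-0.7]]' 12; python3 -c "
from h import *
st()"
```

```text
275 188 [[ 0.6287 -0.0643  0.054 ]]
275 279 [[ 0.6259 -0.1228  0.054 ]]
227 233 [[ 0.5983 -0.0908  0.054 ]]
324 233 [[ 0.6571 -0.0935  0.054 ]]
278 63 [[0.6335 0.0044 0.054 ]]
278 172 [[ 0.6309 -0.0549  0.054 ]]
279 40 [[0.6346 0.0159 0.054 ]]
time: 19.55
position: [0.6267, -0.0929, 0.0305]
tool_rot: [-2.271, -2.171, -0.0]
ft_force: [0.3, -0.4, 0.5]
grip_width: 0.851
t=19.55 pos [ 0.6267 -0.0929  0.0305] F [ 0.3 -0.4  0.5] g 0.851
x [0.0451 0.999  0.0001] y [ 0.999  -0.0451  0.    ] z [ 0.      0.0001 -1.    ]
```

```bash
python3 -m pendant '[[[0,0,0],[0,0,0],0.2],[[0,0,0],[0,0,0],1],[[0,0,0],[0,0,0],1],[[0,0,0],[0,0,-0.02],1],[[0,0,0],[0,0,-0.05],1],[[0,0,0],[0,0,-0.05],1]]' 25; python3 - <<'E'
from fitw import *
s,M=st(); need([0.4508,-0.051,0.10],toolR(np.radians(-2.6)))
grab("wrist","x_w"); d=grab("scene","x_s"); crop(d,"x_s",150,350,120,290,3)
E
```

```text
time: 20.3
position: [0.6255, -0.0929, 0.1511]
tool_rot: [-2.27, -2.169, 0.003]
ft_force: [1.1, -0.0, -1.9]
grip_width: 0.708
t=20.30 pos [ 0.6255 -0.0929  0.1511] F [ 1.1 -0.  -1.9] g 0.708
x [ 0.0456  0.999  -0.0002] y [ 0.999  -0.0456 -0.0023] z [-0.0023 -0.0001 -1.    ]
shift(cur axes) [ 0.0339 -0.1763  0.0515]
turn deg [-0.1304  0.0108 -0.0129]
shift(tgt axes) [ 0.0339 -0.1764  0.0511]
```

View pics/x_w.png

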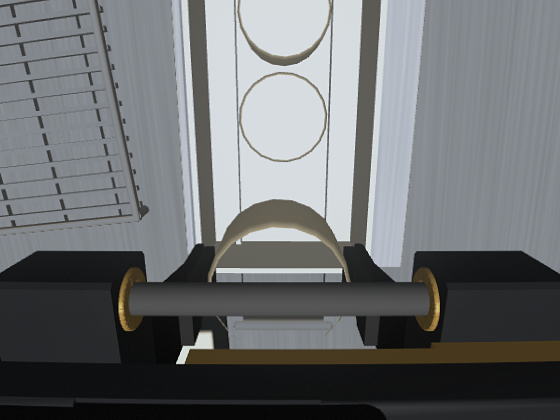

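View pics/x_s.png

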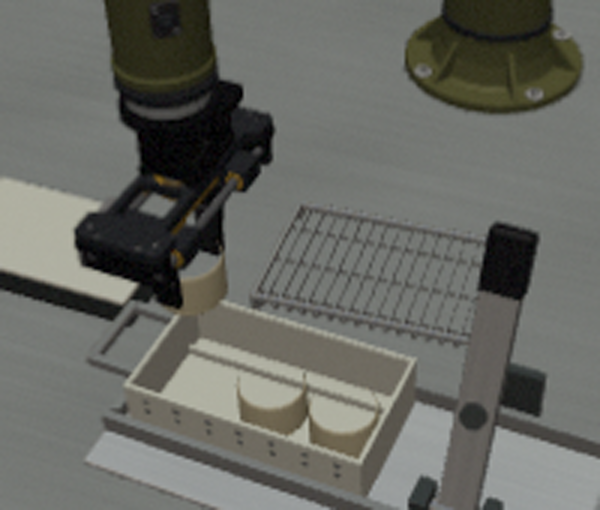

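```bash
python3 -m pendant '[[[0,0,0],[0.0113,-0.0588,0],1],[[0,0,0],[0.0113,-0.0588,0],1],[[0,0,0],[0.0113,-0.0588,0.02],1],[[0,0,0],[0,0,0.05],1],[[0,0,0],[0,0,0.035],1],[[0,0,0],[0,0,0],1]]' 25; python3 - <<'E'
from fitw import *
s,M=st(); need([0.4508,-0.051,0.0335],toolR(np.radians(-2.6)))
grab("wrist","y_w"); d=grab("scene","y_s"); crop(d,"y_s",180,350,120,290,4)
E
```

```text
time: 21.15
position: [0.4488, -0.0512, 0.043]
tool_rot: [-2.268, -2.167, 0.009]
ft_force: [0.1, -0.6, -1.0]
grip_width: 0.711
t=21.15 pos [ 0.4488 -0.0512  0.043 ] F [ 0.1 -0.6 -1. ] g 0.711
x [ 0.0457  0.999  -0.0009] y [ 0.9989 -0.0457 -0.0072] z [-0.0072 -0.0006 -1.    ]
shift(cur axes) [0.0003 0.002  0.0095]
turn deg [-0.4127  0.0537 -0.022 ]
shift(tgt axes) [0.0003 0.002  0.0095]
```

View pics/y_w.png

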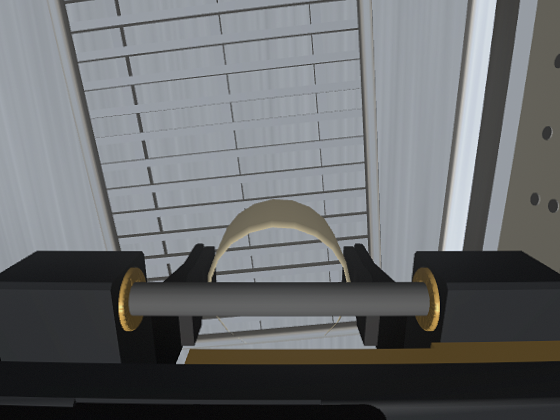

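View pics/y_s.png

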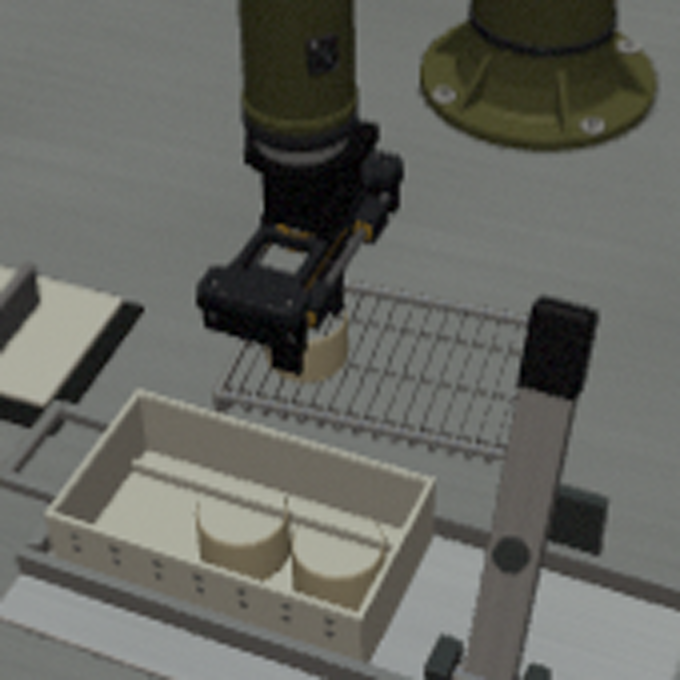

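```bash
python3 -m pendant '[[[-0.4,0,0],[0,0,0.006],1],[[0,0,0],[0,0,0.004],1],[[0,0,0],[0,0,0.001],1],[[0,0,0],[0,0,0],1]]' 25; python3 -c "
from h import *
st()"
```

```text
time: 21.75
position: [0.4518, -0.0511, 0.0338]
tool_rot: [2.268, 2.168, 0.006]
ft_force: [-0.6, 0.0, -1.5]
grip_width: 0.707
t=21.75 pos [ 0.4518 -0.0511  0.0338] F [-0.6  0.  -1.5] g 0.707
x [ 0.0453  0.999  -0.    ] y [ 0.999  -0.0453  0.0053] z [ 0.0053 -0.0003 -1.    ]
```

```bash
python3 -m pendant '[[[0.2,0,0],[0,0,0.0015],1],[[0,0,0],[0,0,0],1]]' 25; python3 -c "
from h import *
st()"
```

```text
time: 22.0
position: [0.4519, -0.0511, 0.0325]
tool_rot: [2.27, 2.17, 0.002]
ft_force: [0.2, 0.0, 2.8]
grip_width: 0.706
t=22.00 pos [ 0.4519 -0.0511  0.0325] F [0.2 0.  2.8] g 0.706
x [0.0453 0.999  0.0001] y [ 0.999  -0.0453  0.0018] z [ 0.0018  0.     -1.    ]
```

```bash
python3 -m pendant '[[[0,0,0],[0,0,0],0],[[0,0,0],[0,0,0],-0.7],[[0,0,0],[0,0,-0.06],-0.7],[[0,0,0],[0,0,-0.06],-0.7],[[0,0,0],[0.0113,0.0596,0],-0.7],[[0,0,0],[0.0113,0.0596,0],-0.7],[[0,0,0],[0.0113,0.0596,0.03],-0.7],[[0,0,0],[0,0,0.02],-0.7]]' 25; python3 -m pendant '[[[0,0,0],[0,0,0],-0.7]]'; python3 - <<'E'
from fitw import *
s,M=st(); need([0.632,-0.025,0.0305],toolR(np.radians(-2.6)))
grab("wrist","z_w"); d=grab("scene","z_s"); crop(d,"z_s",180,350,120,290,4)
E
```

```text
time: 23.0
position: [0.6289, -0.0244, 0.1003]
tool_rot: [2.266, 2.173, -0.007]
ft_force: [-0.7, -0.7, -1.4]
grip_width: 0.85
time: 23.12
position: [0.6249, -0.0265, 0.1022]
tool_rot: [-2.271, -2.169, 0.006]
ft_force: [-0.5, -0.4, -0.1]
grip_width: 0.844
t=23.12 pos [ 0.6249 -0.0265  0.1022] F [-0.5 -0.4 -0.1] g 0.844
x [ 0.0458  0.9989 -0.0019] y [ 0.9989 -0.0458 -0.0037] z [-0.0038 -0.0017 -1.    ]
shift(cur axes) [0.002  0.0073 0.0716]
turn deg [-0.2117  0.1068 -0.0258]
shift(tgt axes) [0.0019 0.0071 0.0717]
```

View pics/z_w.png

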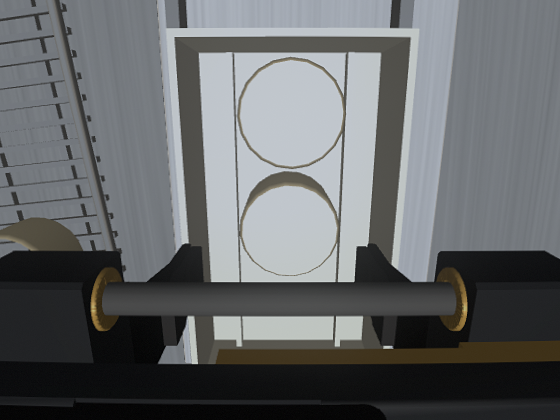

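View pics/z_s.png

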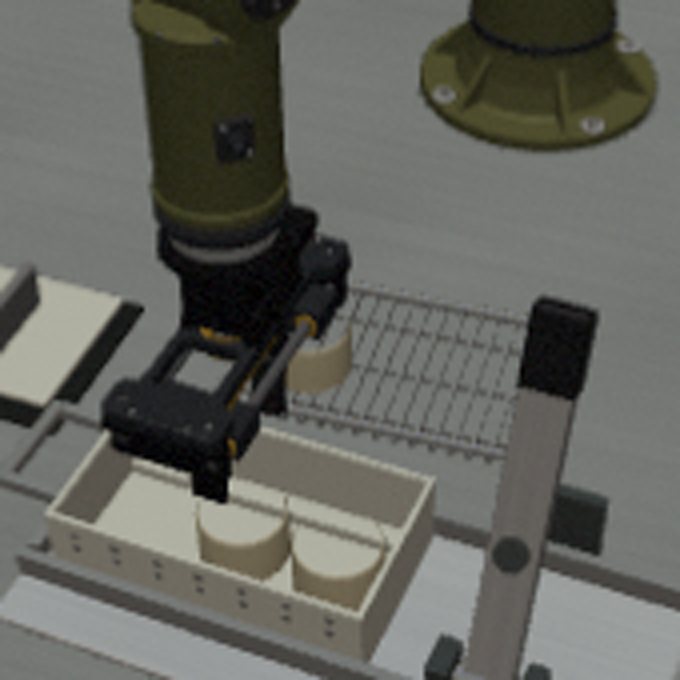

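```bash
python3 - <<'E'
from fitw import *
d=load("z_w.npz")
for u,v in [(290,184),(290,276),(241,231),(339,231),(291,57),(291,167),(238,112),(345,112)]: print(u,v,plane(d,u*1.,v*1.,.054))
E
python3 -m pendant '[[[-0.2,0,0],[0.001,0.0065,0.035],-0.7],[[0,0,0],[0,0,0.025],-0.7],[[0,0,0],[0,0,0.0105],-0.7],[[0,0,0],[0,0,0],-0.7]]' 12; python3 -c "
from h import *
st()"
```

```text
290 184 [[0.6334 0.0041 0.054 ]]
290 276 [[ 0.6312 -0.0554  0.054 ]]
241 231 [[ 0.6023 -0.0239  0.054 ]]
339 231 [[ 0.6623 -0.0266  0.054 ]]
291 57 [[0.6366 0.0741 0.054 ]]
291 167 [[0.6344 0.0141 0.054 ]]
238 112 [[0.6058 0.0466 0.054 ]]
345 112 [[0.6658 0.0439 0.054 ]]
time: 23.72
position: [0.634, -0.0253, 0.0356]
tool_rot: [2.269, 2.167, 0.008]
ft_force: [-0.2, 0.7, -0.2]
grip_width: 0.845
t=23.73 pos [ 0.634  -0.0253  0.0356] F [-0.2  0.7 -0.2] g 0.845
x [0.0457 0.999  0.001 ] y [ 0.9989 -0.0457  0.0066] z [ 0.0066  0.0007 -1.    ]
```

```bash
python3 -m pendant '[[[0.2,0,0],[0,-0.001,0.003],-0.7],[[0,0,0],[0,0,0],0.2],[[0,0,0],[0,0,0],1],[[0,0,0],[0,0,0],1],[[0,0,0],[0,0,-0.02],1],[[0,0,0],[0,0,-0.05],1],[[0,0,0],[0,0,-0.05],1],[[0,0,0],[0,0,0],1]]' 25; python3 - <<'E'
from fitw import *
s,M=st(); need([0.447,0.019,0.0345],toolR(np.radians(-2.6)))
grab("wrist","za_w")
E
```

```text
time: 24.72
position: [0.6361, -0.026, 0.1573]
tool_rot: [2.266, 2.165, 0.014]
ft_force: [0.6, -1.1, -2.1]
grip_width: 0.71
t=24.73 pos [ 0.6361 -0.026   0.1573] F [ 0.6 -1.1 -2.1] g 0.710
x [0.0457 0.999  0.0012] y [ 0.9989 -0.0458  0.0117] z [ 0.0118  0.0006 -0.9999]
shift(cur axes) [ 0.0362 -0.1924  0.1206]
turn deg [ 0.6727 -0.0669 -0.0223]
shift(tgt axes) [ 0.0364 -0.191   0.1228]
```

View pics/za_w.png

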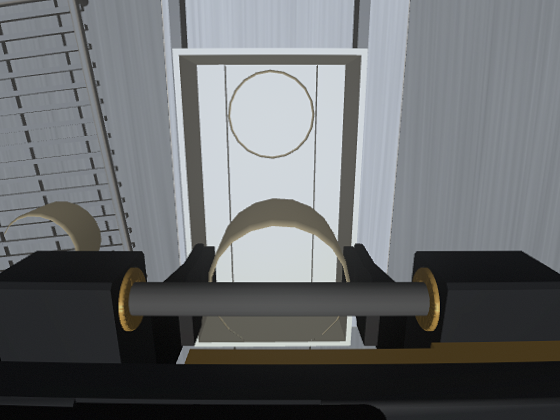

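```bash
python3 -m pendant '[[[0.5,0,0],[0.0091,-0.0478,0],1],[[0,0,0],[0.0091,-0.0478,0],1],[[0,0,0],[0.0091,-0.0478,0],1],[[0,0,0],[0.0091,-0.0478,0.01],1],[[0,0,0],[0,0,0.05],1],[[0,0,0],[0,0,0.045],1],[[0,0,0],[0,0,0],1],[[0,0,0],[0,0,0],1]]' 25; python3 - <<'E'
from fitw import *
s,M=st(); need([0.447,0.019,0.0345],toolR(np.radians(-2.6)))
grab("wrist","zb_w"); d=grab("scene","zb_s"); crop(d,"zb_s",200,350,120,270,4)
E
```

```text
time: 25.78
position: [0.4432, 0.0197, 0.048]
tool_rot: [-2.268, -2.167, 0.008]
ft_force: [-0.6, -0.1, -1.4]
grip_width: 0.706
t=25.77 pos [0.4432 0.0197 0.048 ] F [-0.6 -0.1 -1.4] g 0.706
x [ 0.0456  0.999  -0.0006] y [ 0.9989 -0.0456 -0.0065] z [-0.0065 -0.0003 -1.    ]
shift(cur axes) [-0.0005  0.0039  0.0135]
turn deg [-0.3726  0.0323 -0.0112]
shift(tgt axes) [-0.0005  0.0038  0.0135]
```

View pics/zb_s.png

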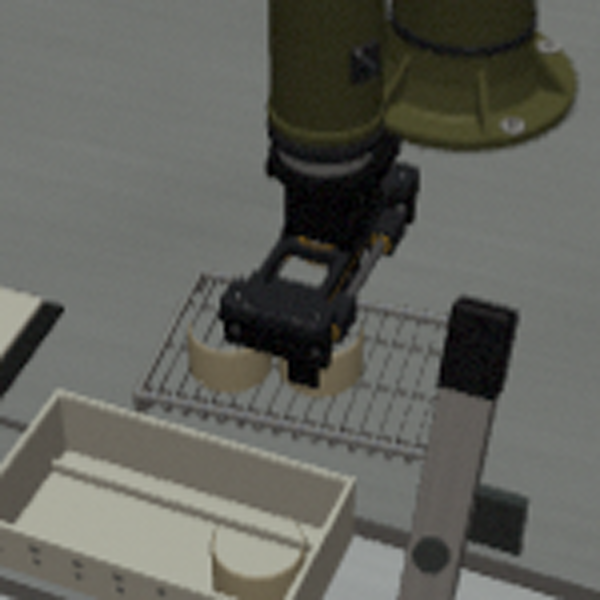

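```bash
python3 -m pendant '[[[-0.4,0,0],[0,0.003,0.009],1],[[0,0,0],[0,0,0.003],1],[[0,0,0],[0,0,0.0015],1],[[0,0,0],[0,0,0],1],[[0,0,0],[0,0,0],1]]' 25; python3 -c "
from h import *
st()"
```

```text
time: 26.5
position: [0.4456, 0.0196, 0.0338]
tool_rot: [2.271, 2.17, 0.0]
ft_force: [-1.0, -1.3, 0.8]
grip_width: 0.704
t=26.50 pos [0.4456 0.0196 0.0338] F [-1.  -1.3  0.8] g 0.704
x [0.0453 0.999  0.    ] y [ 0.999  -0.0453  0.0001] z [ 0.0001  0.     -1.    ]
```

```bash
python3 -m pendant '[[[0,0,0],[0,0,0.001],1],[[0,0,0],[0,0,0],0],[[0,0,0],[0,0,0],-0.7],[[0,0,0],[0,0,-0.06],-0.7],[[0,0,0],[0,0,-0.06],-0.7],[[0,0,0],[0.0083,0.0472,0],-0.7],[[0,0,0],[0.0083,0.0472,0],-0.7],[[0,0,0],[0.0083,0.0472,0],-0.7]]' 25; python3 -m pendant '[[[0,0,0],[0.0083,0.0472,0.03],-0.7],[[0,0,0],[0,0,0.02],-0.7],[[0,0,0],[0,0,0],-0.7],[[0,0,0],[0,0,0],-0.7]]'; python3 - <<'E'
from fitw import *
s,M=st(); need([0.6357,0.0443,0.0315],toolR(np.radians(-2.6)))
grab("wrist","zc_w"); d=grab("scene","zc_s"); crop(d,"zc_s",180,350,120,290,4)
E
```

```text
time: 27.5
position: [0.5901, 0.0393, 0.1534]
tool_rot: [2.269, 2.172, 0.004]
ft_force: [0.4, -0.2, 0.3]
grip_width: 0.85
time: 28.0
position: [0.6354, 0.044, 0.1042]
tool_rot: [2.272, 2.17, 0.003]
ft_force: [-0.5, -0.9, -0.2]
grip_width: 0.849
t=28.00 pos [0.6354 0.044  0.1042] F [-0.5 -0.9 -0.2] g 0.849
x [0.046  0.9989 0.0014] y [ 0.9989 -0.046   0.0015] z [ 0.0016  0.0013 -1.    ]
shift(cur axes) [0.0003 0.0002 0.0727]
turn deg [ 0.0857 -0.0785 -0.0388]
shift(tgt axes) [0.0004 0.0003 0.0727]
```

View pics/zc_w.png

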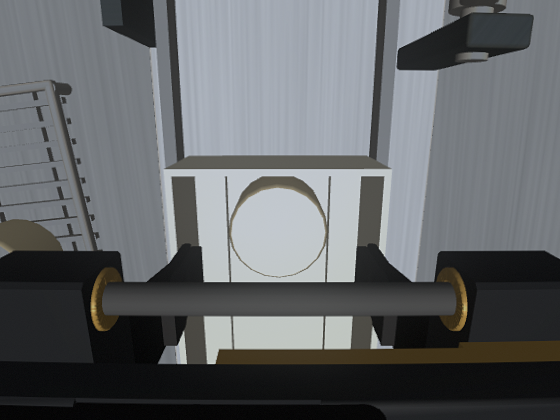

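View pics/zc_s.png

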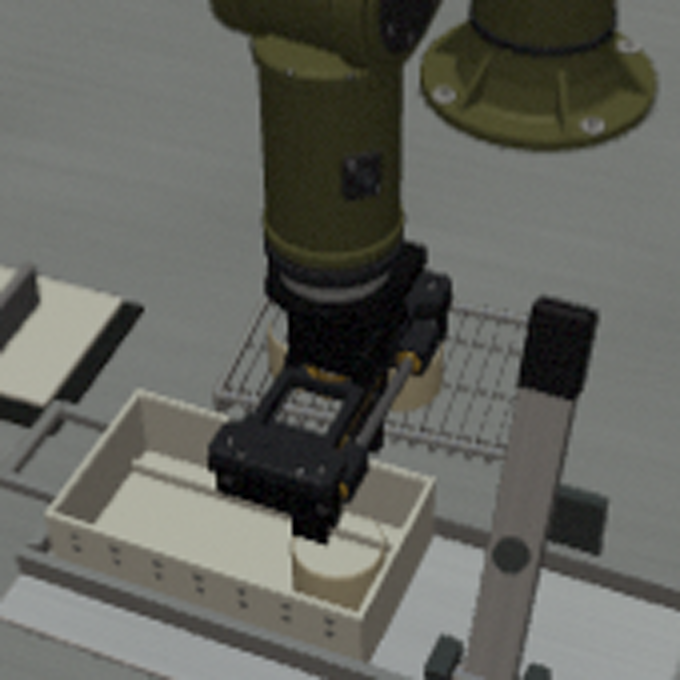

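```bash
python3 -m pendant '[[[0,0,0],[0,0,0.035],-0.7],[[0,0,0],[0,0,0.027],-0.7],[[0,0,0],[0,0,0.0105],-0.7],[[0,0,0],[0,0,0],-0.7],[[0,0,0],[0,0,0],0.2],[[0,0,0],[0,0,0],1],[[0,0,0],[0,0,0],1],[[0,0,0],[0,0,0],1]]' 25; python3 -c "
from h import *
st()"; python3 -m pendant '[[[0,0,0],[0,0,-0.02],1],[[0,0,0],[0,0,-0.05],1],[[0,0,0],[0,0,-0.05],1],[[0,0,0],[0,0,0],1]]' 25; python3 - <<'E'
from fitw import *
s,M=st(); need([0.443,0.089,0.0345],toolR(np.radians(-2.6)))
grab("wrist","zd_w")
E
```

```text
time: 29.1
position: [0.6363, 0.0444, 0.0315]
tool_rot: [2.271, 2.17, 0.002]
ft_force: [-1.7, -0.6, 6.0]
grip_width: 0.701
t=29.10 pos [0.6363 0.0444 0.0315] F [-1.7 -0.6  6. ] g 0.701
x [0.0453 0.999  0.0007] y [ 0.999  -0.0453  0.0013] z [ 0.0014  0.0006 -1.    ]
time: 29.6
position: [0.6389, 0.0438, 0.156]
tool_rot: [2.268, 2.166, 0.012]
ft_force: [-0.4, 0.1, -1.5]
grip_width: 0.702
t=29.60 pos [0.6389 0.0438 0.156 ] F [-0.4  0.1 -1.5] g 0.702
x [0.0457 0.999  0.0021] y [ 0.9989 -0.0457  0.0093] z [ 0.0093  0.0016 -1.    ]
shift(cur axes) [ 0.0359 -0.1989  0.1197]
turn deg [ 0.5302 -0.1176 -0.0183]
shift(tgt axes) [ 0.0363 -0.1978  0.1215]
```

View pics/zd_w.png

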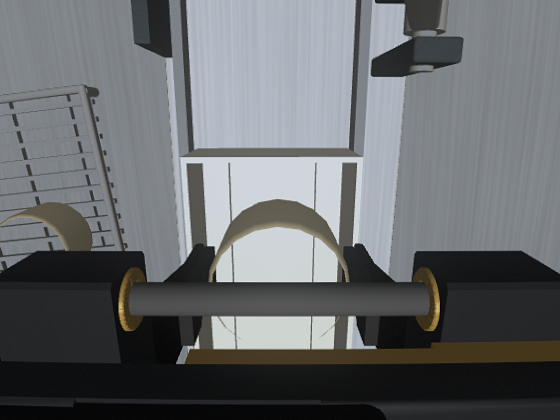

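```bash
python3 -m pendant '[[[0.4,0,0],[0.0089,-0.0493,0],1],[[0,0,0],[0.0089,-0.0493,0],1],[[0,0,0],[0.0089,-0.0493,0],1],[[0,0,0],[0.0089,-0.0493,0.01],1],[[0,0,0],[0,0,0.05],1],[[0,0,0],[0,0,0.045],1],[[0,0,0],[0,0,0],1],[[0,0,0],[0,0,0],1]]' 25; python3 - <<'E'
from fitw import *
s,M=st(); need([0.443,0.089,0.0335],toolR(np.radians(-2.6)))
d=grab("scene","ze_s"); crop(d,"ze_s",200,350,120,270,4)
E
```

```text
time: 30.65
position: [0.4401, 0.0887, 0.047]
tool_rot: [-2.269, -2.167, 0.008]
ft_force: [0.8, -1.3, -1.4]
grip_width: 0.704
t=30.65 pos [0.4401 0.0887 0.047 ] F [ 0.8 -1.3 -1.4] g 0.704
x [ 0.0456  0.999  -0.0006] y [ 0.9989 -0.0456 -0.0064] z [-0.0064 -0.0003 -1.    ]
shift(cur axes) [0.0005 0.0029 0.0135]
turn deg [-0.3678  0.0363 -0.0164]
shift(tgt axes) [0.0005 0.0029 0.0135]
```

View pics/ze_s.png

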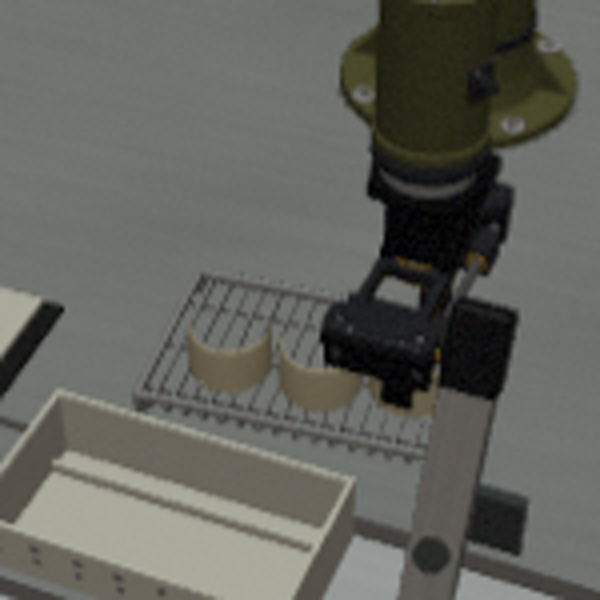

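```bash
python3 -m pendant '[[[-0.4,0,0],[0,0.002,0.009],1],[[0,0,0],[0,0,0.003],1],[[0,0,0],[0,0,0.0015],1],[[0,0,0],[0,0,0],1],[[0,0,0],[0,0,0],1]]' 25; python3 -c "
from h import *
st()"
```

```text
time: 31.32
position: [0.4415, 0.0888, 0.0335]
tool_rot: [-2.271, -2.17, 0.0]
ft_force: [-2.5, -0.9, 6.1]
grip_width: 0.708
t=31.32 pos [0.4415 0.0888 0.0335] F [-2.5 -0.9  6.1] g 0.708
x [0.0453 0.999  0.0004] y [ 0.999  -0.0453 -0.0008] z [-0.0008  0.0005 -1.    ]
```

```bash
python3 -m pendant '[[[0,0,0],[0,0,0],0],[[0,0,0],[0,0,0],-0.7],[[0,0,0],[0,0,-0.06],-0.7],[[0,0,0],[0,0,-0.06],-0.7],[[0,0,-10.7],[-0.0373,0.0179,0],-0.7],[[0,0,-10.7],[-0.04,0.0106,0],-0.7],[[0,0,-10.7],[-0.0413,0.0031,0],-0.5],[[0,0,-10.7],[-0.0411,-0.0047,0],0]]' 25; python3 -m pendant '[[[0,0,-10.7],[-0.0396,-0.0123,0],0.05],[[0,0,-10.7],[-0.0366,-0.0194,0],0.05],[[0,0,-10.7],[-0.0324,-0.0258,0],0.05],[[0,0,-10.7],[-0.027,-0.0314,0],0.05],[[0,0,-4.3],[0,0,0],0.05],[[0,0,0],[0,0,0],0.05],[[0,0,0],[0,0,0],0.05]]'; python3 - <<'E'
from fitw import *
s,M=st(); need([0.6256,-0.187,0.038],toolR(np.radians(87.4)))
grab("wrist","zf_w"); d=grab("scene","zf_s"); crop(d,"zf_s",80,350,120,290,3)
E
```

```text
time: 32.33
position: [0.4956, -0.045, 0.1525]
tool_rot: [-1.453, -2.783, -0.002]
ft_force: [0.6, 0.1, 0.1]
grip_width: 0.712
time: 33.2
position: [0.5331, -0.1861, 0.1524]
tool_rot: [-0.354, -3.119, -0.001]
ft_force: [-0.6, 0.2, 1.2]
grip_width: 0.476
t=33.20 pos [ 0.5331 -0.1861  0.1524] F [-0.6  0.2  1.2] g 0.476
x [-0.9746  0.2239  0.0025] y [0.2239 0.9746 0.0007] z [-0.0022  0.0012 -1.    ]
shift(cur axes) [-0.0907  0.0197  0.1142]
turn deg [  0.0516  -0.1366 -10.3392]
shift(tgt axes) [-0.0925  0.0033  0.1144]
```

View pics/zf_w.png

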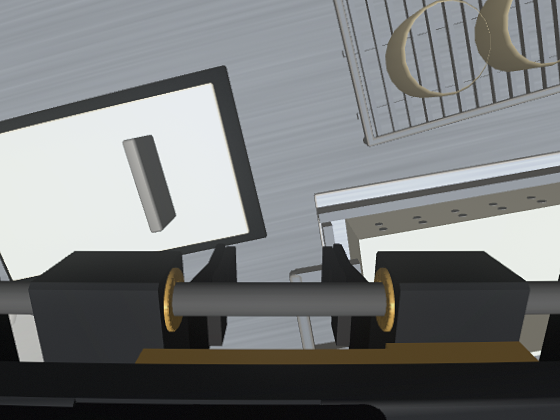

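View pics/zf_s.png

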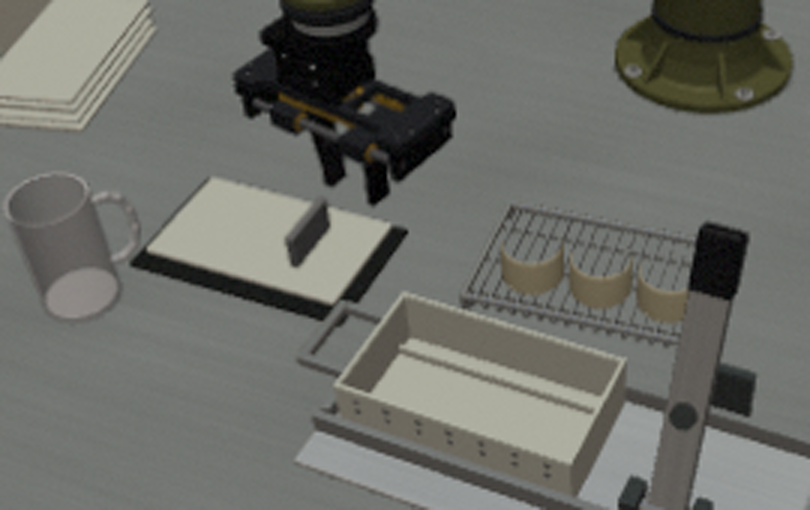

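```bash
python3 -m pendant '[[[0,0,-10.3],[0,0,0],0.05],[[0,0,0],[-0.046,0.0017,0],0.05],[[0,0,0],[-0.046,0.0017,0],0.05],[[0,0,0],[0,0,0],0.05],[[0,0,0],[0,0,0],0.05]]'; python3 - <<'E'
from fitw import *
s,M=st(); need([0.6256,-0.187,0.038],toolR(np.radians(87.4)))
grab("wrist","zg_w")
E
```

```text
time: 33.92
position: [0.6242, -0.1876, 0.1519]
tool_rot: [-0.072, -3.137, -0.0]
ft_force: [-0.5, 0.7, 1.5]
grip_width: 0.475
t=33.92 pos [ 0.6242 -0.1876  0.1519] F [-0.5  0.7  1.5] g 0.475
x [-0.9989  0.0459  0.0037] y [0.0459 0.9989 0.    ] z [-0.0037  0.0002 -1.    ]
shift(cur axes) [-0.0018  0.0007  0.1139]
turn deg [ 0.0014 -0.2107 -0.0311]
shift(tgt axes) [-0.0013  0.0007  0.1139]
```

View pics/zg_w.png

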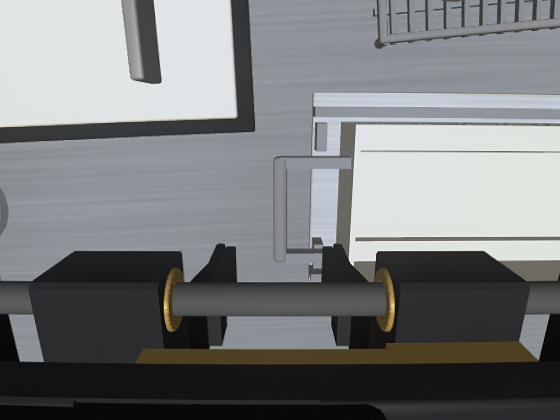

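```bash
python3 -m pendant '[[[0,-0.2,0],[-0.001,0.001,0.05],0.05],[[0,0,0],[0,0,0.04],0.05],[[0,0,0],[0,0,0.022],0.05],[[0,0,0],[0,0,0.001],0.05],[[0,0,0],[0,0,0],1],[[0,0,0],[0,0,0],1],[[0,0,0],[0,0,0],1],[[0,0,0],[0,0,0],1]]' 15; python3 - <<'E'
from fitw import *
s,M=st(); 
E
```

```text
time: 34.98
position: [0.6263, -0.1868, 0.0398]
tool_rot: [0.072, 3.139, 0.001]
ft_force: [0.3, 2.1, 2.2]
grip_width: 0.114
t=34.98 pos [ 0.6263 -0.1868  0.0398] F [0.3 2.1 2.2] g 0.114
x [-0.9989  0.0458 -0.002 ] y [0.0458 0.999  0.0005] z [ 0.0021  0.0004 -1.    ]
```

```bash
python3 -m pendant '[[[0,0,0],[0,0.015,0],1],[[0,0,0],[0,0.025,0],1],[[0,0,0],[0,0.025,0],1],[[0,0,0],[0,0.025,0],1],[[0,0,0],[0,0.025,0],1],[[0,0,0],[0,0.025,0],1],[[0,0,0],[0,0.025,0],1],[[0,0,0],[0,0.01,0],1]]' 15; python3 - <<'E'
from fitw import *
s,M=st(); 
E
python3 -m pendant '[[[0,0,0],[0,0,0],1],[[0,0,0],[0,0,0],1]]' 15; python3 - <<'E'
from fitw import *
s,M=st(); 
d=grab("scene","zh_s"); crop(d,"zh_s",180,380,130,300,4)
E
```

```text
time: 35.98
position: [0.6344, -0.0104, 0.0398]
tool_rot: [0.069, 3.139, -0.0]
ft_force: [0.1, -4.3, 3.0]
grip_width: 0.108
t=35.98 pos [ 0.6344 -0.0104  0.0398] F [ 0.1 -4.3  3. ] g 0.108
x [-0.999   0.0437 -0.002 ] y [ 0.0437  0.999  -0.    ] z [ 0.002  -0.0001 -1.    ]
time: 36.22
position: [0.6344, -0.0096, 0.0397]
tool_rot: [0.071, 3.139, 0.007]
ft_force: [0.3, 5.0, 4.5]
grip_width: 0.115
t=36.23 pos [ 0.6344 -0.0096  0.0397] F [0.3 5.  4.5] g 0.115
x [-0.999   0.045  -0.0016] y [0.045  0.999  0.0042] z [ 0.0018  0.0041 -1.    ]
```

View pics/zh_s.png

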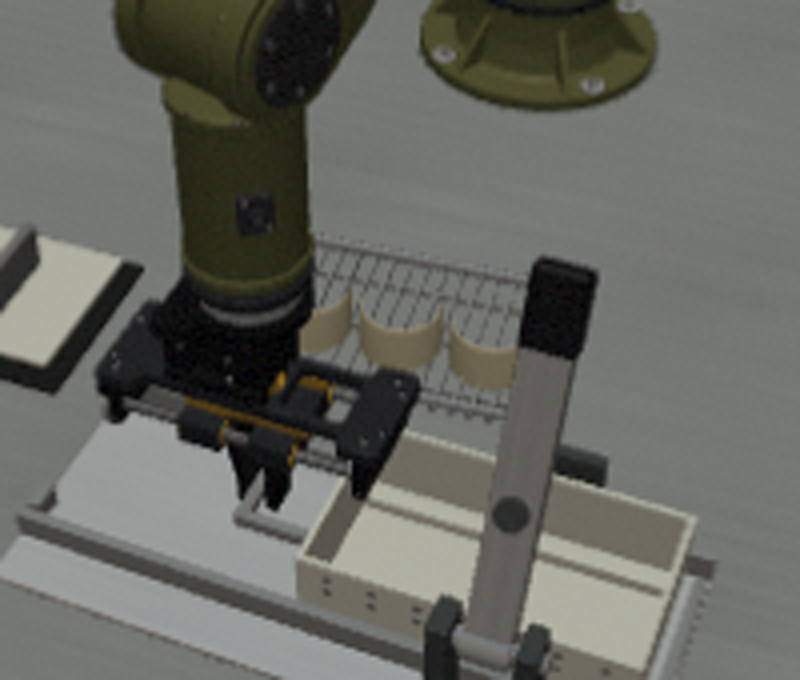

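```bash
python3 -m pendant '[[[0,0,0],[0,0.004,0],1],[[0,0,0],[0,0.003,0],1],[[0,0,0],[0,0.003,0],1],[[0,0,0],[0,0,0],1]]' 15; python3 -c "
from h import *
st()";  python3 -m pendant '[[[0,0,0],[0,0.003,0],1],[[0,0,0],[0,0,0],1]]' 15; python3 -c "
from h import *
st()"
```

```text
time: 36.78
position: [0.6343, -0.0057, 0.0397]
tool_rot: [0.077, 3.139, -0.005]
ft_force: [-0.9, -4.3, 5.8]
grip_width: 0.118
t=36.77 pos [ 0.6343 -0.0057  0.0397] F [-0.9 -4.3  5.8] g 0.118
x [-0.9988  0.0488 -0.0016] y [ 0.0488  0.9988 -0.0034] z [ 0.0014 -0.0035 -1.    ]
time: 37.02
position: [0.6344, -0.0029, 0.0397]
tool_rot: [0.077, 3.139, -0.006]
ft_force: [-0.1, -5.9, 5.5]
grip_width: 0.119
t=37.02 pos [ 0.6344 -0.0029  0.0397] F [-0.1 -5.9  5.5] g 0.119
x [-0.9988  0.0489 -0.0016] y [ 0.0489  0.9988 -0.0035] z [ 0.0014 -0.0036 -1.    ]
```

```bash
python3 -m pendant '[[[0,0,0],[0,0.003,0],1],[[0,0,0],[0,0,0],1]]' 15; python3 -c "
from h import *
st()";  python3 -m pendant '[[[0,0,0],[0,0.002,0],1],[[0,0,0],[0,0,0],1]]' 15; python3 -c "
from h import *
st()"; python3 -m pendant '[[[0,0,0],[0,0.002,0],1],[[0,0,0],[0,0,0],1]]' 15; python3 -c "
from h import *
st()"
```

```text
time: 37.28
position: [0.6344, -0.0021, 0.0398]
tool_rot: [0.079, 3.139, -0.01]
ft_force: [0.2, -9.1, 3.7]
grip_width: 0.113
t=37.27 pos [ 0.6344 -0.0021  0.0398] F [ 0.2 -9.1  3.7] g 0.113
x [-0.9987  0.0502 -0.0019] y [ 0.0502  0.9987 -0.0061] z [ 0.0016 -0.0062 -1.    ]
time: 37.52
position: [0.6344, -0.002, 0.0398]
tool_rot: [0.081, 3.139, -0.013]
ft_force: [0.5, -11.5, 4.3]
grip_width: 0.112
t=37.52 pos [ 0.6344 -0.002   0.0398] F [  0.5 -11.5   4.3] g 0.112
x [-0.9987  0.0514 -0.0021] y [ 0.0514  0.9986 -0.0084] z [ 0.0017 -0.0085 -1.    ]
time: 37.78
position: [0.6344, -0.0021, 0.0397]
tool_rot: [0.083, 3.138, -0.017]
ft_force: [-0.5, -13.8, 3.3]
grip_width: 0.114
t=37.77 pos [ 0.6344 -0.0021  0.0397] F [ -0.5 -13.8   3.3] g 0.114
x [-0.9986  0.0525 -0.0024] y [ 0.0526  0.9986 -0.0108] z [ 0.0018 -0.0109 -0.9999]
```

```bash
python3 -m pendant '[[[0,0,0],[0,-0.003,0],1],[[0,0,0],[0,0,0],0.3],[[0,0,0],[0,0,0],0.05],[[0,0,0],[0,0,0],0.05],[[0,0,0],[0,0,-0.05],0.05],[[0,0,0],[-0.02,0,-0.06],0.05],[[0,0,0],[-0.04,0.02,-0.06],0],[[0,0,0],[-0.04,0.03,-0.05],0]]' 15; python3 -m pendant '[[[0,0,0],[0,0,0],0],[[0,0,0],[0,0,0],0]]'; python3 - <<'E'
from fitw import *
s,M=st(); 
grab("wrist","zi_w")
E
```

```text
time: 38.78
position: [0.7256, 0.0447, 0.2455]
tool_rot: [0.073, 3.138, 0.003]
ft_force: [0.5, -0.2, -1.1]
grip_width: 0.497
time: 39.02
position: [0.7241, 0.0443, 0.2417]
tool_rot: [-0.072, -3.14, -0.001]
ft_force: [-0.1, 0.1, -0.8]
grip_width: 0.499
t=39.02 pos [0.7241 0.0443 0.2417] F [-0.1  0.1 -0.8] g 0.499
x [-0.999   0.0457  0.0013] y [0.0457 0.999  0.0004] z [-0.0013  0.0004 -1.    ]
```

View pics/zi_w.png

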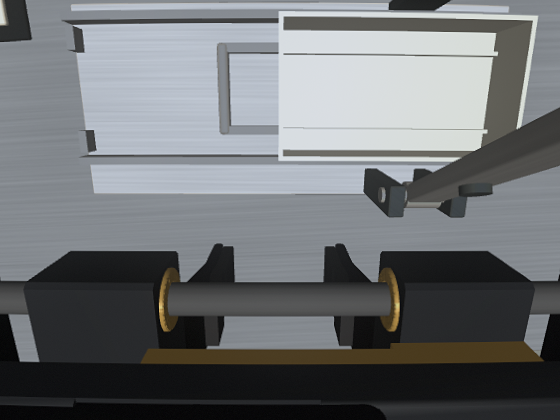

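```bash
python3 - <<'E'
from fitw import *
w=load("zi_w.npz"); crop(w,"zi_c1",60,300,0,210,3); crop(w,"zi_c2",300,560,0,210,3)
def f2(ob,p0):
    g=lambda p: np.concatenate([proj(w,tow(p,P))[0]-np.array(o) for P,o in ob])
    r=least_squares(g,p0); print(r.x,np.degrees(r.x[2]),r.fun.round(1)); return r.x
pt=f2([((-111,63,68),(279,12)),((-111,-63,68),(279,161)),((111,63,68),(536,17)),((111,-63,68),(519,162))],[.63,.15,1.523])
pb=f2([((-225,-110,8),(94,193)),((-225,85,8),(71,5.5))],[.636,.066,1.523])
c,s=np.cos(pb[2]),np.sin(pb[2]); d=pt[:2]-pb[:2]; print("tub x in press",c*d[0]+s*d[1],-s*d[0]+c*d[1])
p=[.6361,.0655,1.5235];c,s=np.cos(p[2]),np.sin(p[2]); d=pt[:2]-p[:2]; print("tub x in press",c*d[0]+s*d[1],-s*d[0]+c*d[1])
E
```

```text
[0.6416 0.1613 1.5278] 87.53446137325408 [ 0.4  0.7  0.6  0.6  2.1 -1.2 -3.3 -0.2]
[0.6371 0.067  1.52  ] 87.08680483769498 [-0.   1.5 -0.  -1.2]
tub x in press 0.09437893377560348 0.00031033323266683316
tub x in press 0.0959464897748106 -0.0009615905649167757
```

View pics/zi_c2.png

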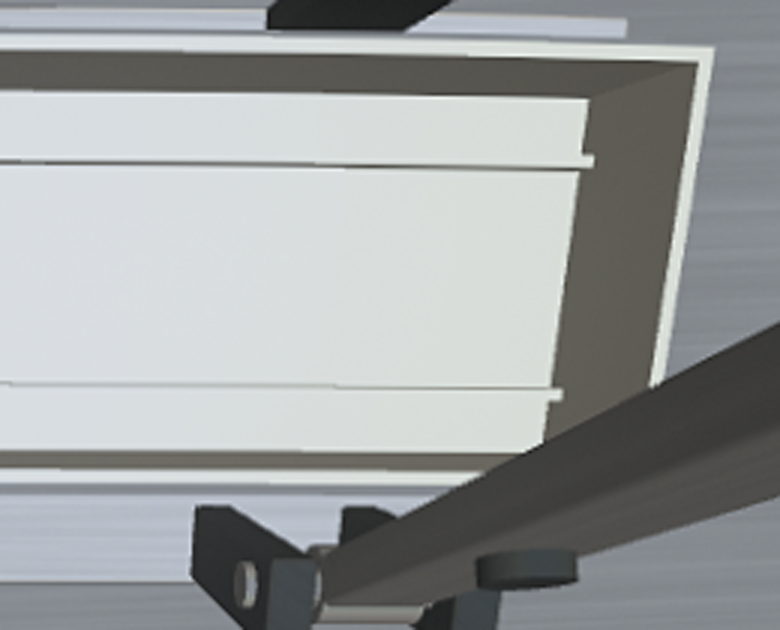

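```bash
python3 -m pendant '[[[0,0,0],[0.01,0,-0.045],-0.4],[[0,0,0],[0.02,0,-0.045],-0.4],[[0,0,0],[0.02,0.042,0],-0.4],[[0,0,0],[0.022,0.043,0],-0.4],[[0,0,0],[0,0.043,0],-0.4],[[0,0,0],[0,0,0],-0.4],[[0,0,0],[0,0,0],-0.4]]' 20; python3 - <<'E'
from fitw import *
s,M=st(); need([.658,.1756,.2633],toolR(np.radians(87.4)))
grab("wrist","zj_w"); d=grab("scene","zj_s"); crop(d,"zj_s",200,400,80,290,3)
E
```

```text
time: 39.95
position: [0.658, 0.1738, 0.3319]
tool_rot: [-0.074, -3.14, 0.001]
ft_force: [-0.1, -1.6, -0.1]
grip_width: 0.7
t=39.95 pos [0.658  0.1738 0.3319] F [-0.1 -1.6 -0.1] g 0.700
x [-0.9989  0.0473  0.001 ] y [ 0.0473  0.9989 -0.0006] z [-0.001  -0.0005 -1.    ]
shift(cur axes) [-0.      0.0018  0.0686]
turn deg [-0.0335 -0.0561 -0.1139]
shift(tgt axes) [0.0001 0.0017 0.0686]
```

View pics/zj_w.png

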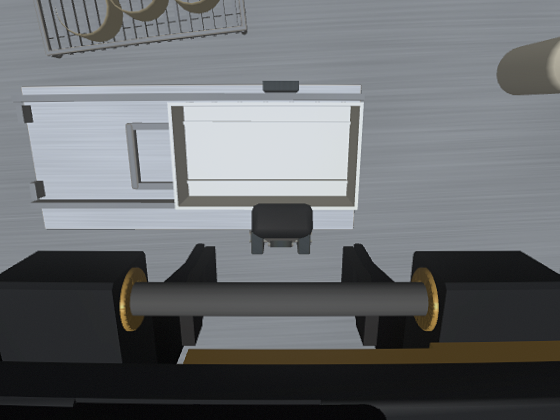

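View pics/zj_s.png

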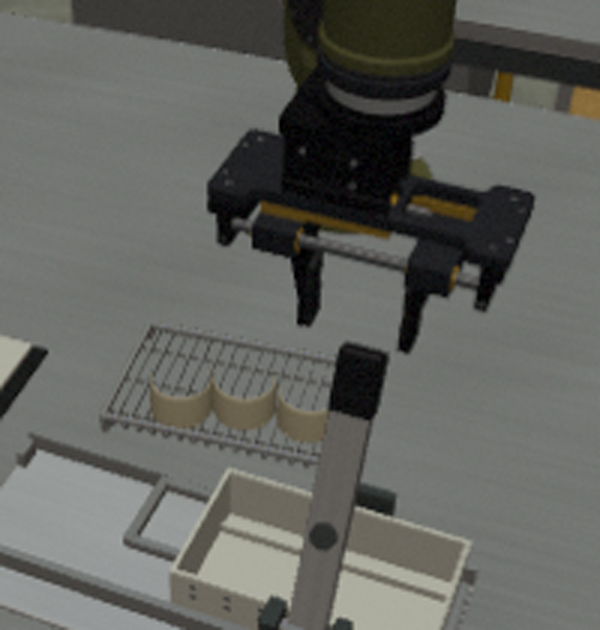

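```bash
python3 -m pendant '[[[0,0,0],[0,0.0018,0.03],-0.4],[[0,0,0],[0,0,0.03],-0.4],[[0,0,0],[0,0,0.0085],-0.4],[[0,0,0],[0,0,0],-0.4],[[0,0,0],[0,0,0],1],[[0,0,0],[0,0,0],1],[[0,0,0],[0,0,0],1]]' 25; python3 - <<'E'
from fitw import *
s,M=st()
grab("wrist","zk_w"); d=grab("scene","zk_s"); crop(d,"zk_s",200,400,80,290,3)
E
```

```text
time: 40.92
position: [0.6592, 0.1771, 0.2653]
tool_rot: [0.072, 3.139, 0.001]
ft_force: [0.3, -1.0, 0.6]
grip_width: 0.447
t=40.92 pos [0.6592 0.1771 0.2653] F [ 0.3 -1.   0.6] g 0.447
x [-0.9989  0.0458 -0.0021] y [0.0458 0.9989 0.001 ] z [ 0.0021  0.0009 -1.    ]
```

View pics/zk_w.png

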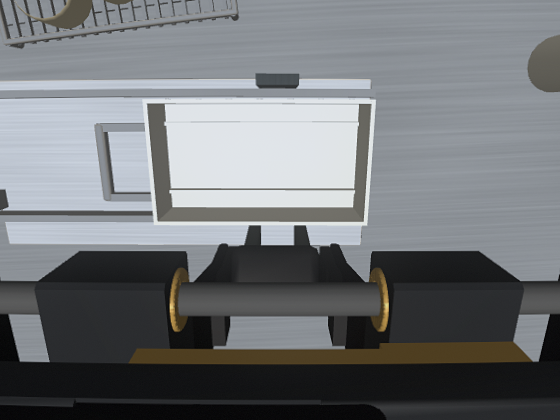

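```bash
python3 -m pendant '[[[0,0,0],[0,0,0],1],[[0,0,0],[0,0,0],1],[[0,0,0],[0.0193,0,0.0084],1],[[0,0,0],[0.0184,0,0.0103],1],[[0,0,0],[0.0173,0,0.0121],1],[[0,0,0],[0.016,0,0.0138],1],[[0,0,0],[0.0145,0,0.0153],1],[[0,0,0],[0.0129,0,0.0167],1]]' 25; python3 - <<'E'
from fitw import *
s,M=st(); print("theta",np.arctan2(s["position"][2]+.019-.0845,.7333-s["position"][0]),np.hypot(s["position"][2]+.019-.0845,.7333-s["position"][0]))
d=grab("scene","zl_s"); crop(d,"zl_s",200,400,80,290,3)
E
```

```text
time: 42.02
position: [0.562, 0.1802, 0.1882]
tool_rot: [0.074, 3.136, -0.0]
ft_force: [3.6, -4.6, 0.4]
grip_width: 0.339
t=42.02 pos [0.562  0.1802 0.1882] F [ 3.6 -4.6  0.4] g 0.339
x [-0.9989  0.0472 -0.0051] y [ 0.0473  0.9989 -0.0001] z [ 0.0051 -0.0003 -1.    ]
theta 0.6215246483580718 0.21073513487177195
```

View pics/zl_s.png

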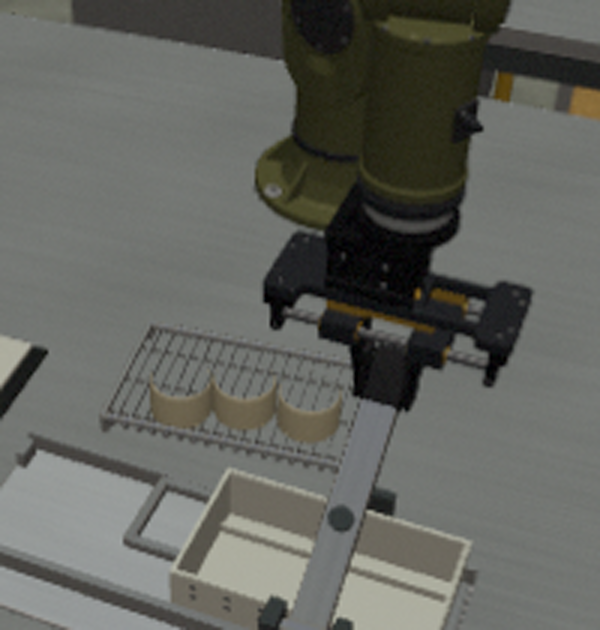

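```bash
python3 -m pendant '[[[0,0,0],[0.0112,-0.002,0.0179],1],[[0,0,0],[0.0094,0,0.0189],1],[[0,0,0],[0.0074,0,0.0198],1],[[0,0,0],[0.0054,0,0.0204],1],[[0,0,0],[0.0033,0,0.0208],1],[[0,0,0],[0.001,0,0.015],1],[[0,0,0],[0,0,0],1]]' 25; python3 - <<'E'
from fitw import *
s,M=st(); print("theta",np.arctan2(s["position"][2]+.019-.0845,.7333-s["position"][0]),np.hypot(s["position"][2]+.019-.0845,.7333-s["position"][0]))
E
```

```text
time: 42.95
position: [0.5248, 0.182, 0.0748]
tool_rot: [0.072, 3.136, 0.002]
ft_force: [6.4, -0.7, -3.9]
grip_width: 0.338
t=42.95 pos [0.5248 0.182  0.0748] F [ 6.4 -0.7 -3.9] g 0.338
x [-0.9989  0.0462 -0.0047] y [0.0462 0.9989 0.0013] z [ 0.0048  0.0011 -1.    ]
theta 0.04449239319849767 0.20868128762466798
```

```bash
python3 -m pendant '[[[0,0,0],[-0.001,0,0.003],1],[[0,0,0],[-0.001,0,0.003],1],[[0,0,0],[0,0,0],1]]' 25; python3 -c "
from h import *
st()"; python3 -m pendant '[[[0,0,0],[0,0,0.002],1],[[0,0,0],[0,0,0],1]]' 25; python3 -c "
from h import *
st()";python3 -m pendant '[[[0,0,0],[0,0,0.002],1],[[0,0,0],[0,0,0],1]]' 25; python3 -c "
from h import *
st()"
```

```text
time: 43.32
position: [0.5255, 0.182, 0.0726]
tool_rot: [-0.072, -3.14, -0.006]
ft_force: [-8.2, -3.1, 28.2]
grip_width: 0.343
t=43.33 pos [0.5255 0.182  0.0726] F [-8.2 -3.1 28.2] g 0.343
x [-0.9989  0.046   0.0009] y [0.046  0.9989 0.0035] z [-0.0008  0.0036 -1.    ]
time: 43.58
position: [0.5262, 0.182, 0.0713]
tool_rot: [0.072, 3.14, 0.007]
ft_force: [-9.1, -4.2, 33.1]
grip_width: 0.342
t=43.58 pos [0.5262 0.182  0.0713] F [-9.1 -4.2 33.1] g 0.342
x [-0.9989  0.0461 -0.0002] y [0.0461 0.9989 0.0042] z [ 0.0004  0.0041 -1.    ]
time: 43.82
position: [0.5269, 0.182, 0.0697]
tool_rot: [0.073, 3.139, 0.007]
ft_force: [-8.5, -4.0, 33.2]
grip_width: 0.342
t=43.83 pos [0.5269 0.182  0.0697] F [-8.5 -4.  33.2] g 0.342
x [-0.9989  0.0463 -0.0017] y [0.0463 0.9989 0.0045] z [ 0.0019  0.0044 -1.    ]
```

```bash
python3 -m pendant '[[[0,0,0],[0,0,-0.001],0.2],[[0,0,0],[0,0,0],-0.4],[[0,0,0],[0,0,0],-0.4],[[0,0,0],[0,0,-0.05],-0.4],[[0,0,0],[0,0,-0.06],-0.4],[[0,0,0],[-0.05,0,-0.03],-0.4],[[0,0,0],[-0.06,-0.02,-0.03],-0.4],[[0,0,0],[-0.06,-0.06,-0.03],-0.4]]' 25;python3 -m pendant '[[[0,0,0],[-0.03,-0.03,0],-0.4],[[0,0,0],[0,0,0],-0.4],[[0,0,0],[0,0,0],-0.4]]'; python3 - <<'E'
from fitw import *
s,M=st()
grab("top","zm_t"); grab("wrist","zm_w"); d=grab("scene","zm_s"); crop(d,"zm_sc",190,380,170,330,4)
E
```

```text
time: 44.82
position: [0.6687, 0.1188, 0.2535]
tool_rot: [0.061, 3.141, 0.003]
ft_force: [1.5, -0.1, 0.6]
grip_width: 0.7
time: 45.2
position: [0.6953, 0.0846, 0.2527]
tool_rot: [-0.072, -3.14, -0.002]
ft_force: [-0.5, 0.3, 0.5]
grip_width: 0.705
t=45.20 pos [0.6953 0.0846 0.2527] F [-0.5  0.3  0.5] g 0.705
x [-0.999   0.0456  0.0009] y [0.0456 0.999  0.0013] z [-0.0008  0.0013 -1.    ]
```

View pics/zm_w.png

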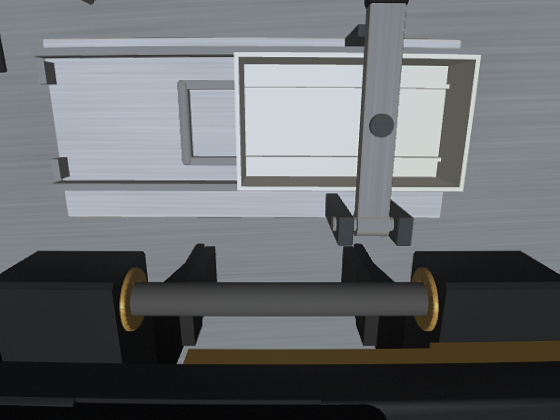

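View pics/zm_sc.png

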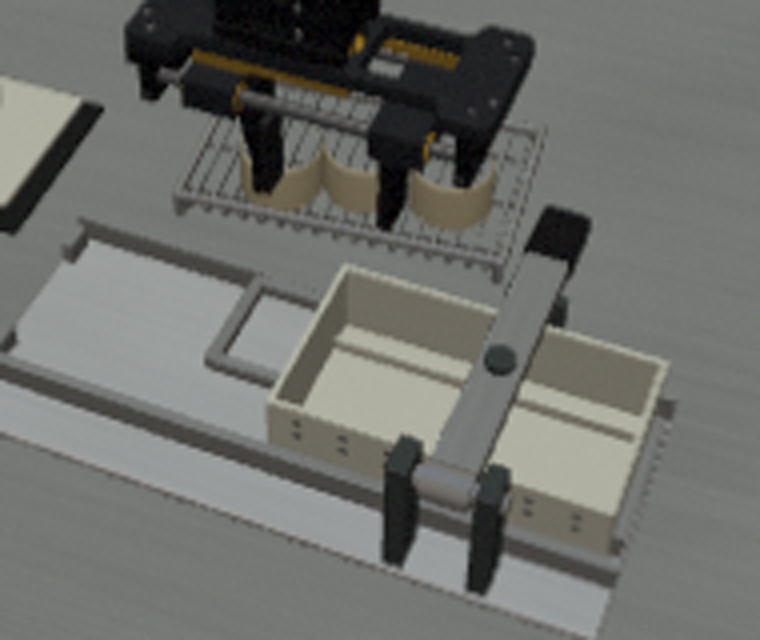

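View pics/zm_s.png

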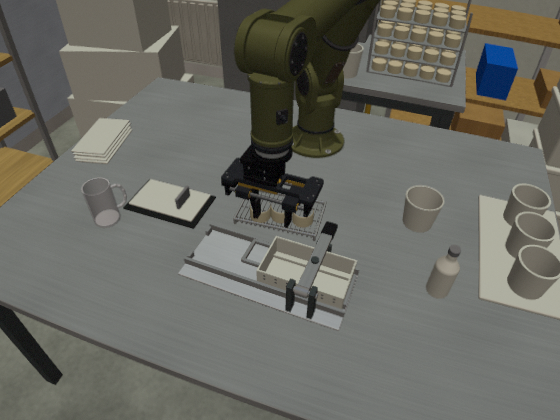

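```bash
python3 -m pendant '[[[0,0,0],[0.04,-0.03,-0.03],-0.4],[[0,0,0],[0.05,-0.03,-0.03],-0.4],[[0,0,0],[0,0,0],-0.4],[[0,0,0],[0,0,0],-0.4]]'; python3 - <<'E'
from fitw import *
s,M=st()
grab("wrist","zn_w"); 
a=load("a_scene.npz"); b=grab("scene","zn_s")
u0,u1,v0,v1=280,350,215,325
im=np.hstack([a["color"][v0:v1,u0:u1],b["color"][v0:v1,u0:u1]])[:,:,::-1]
cv2.imwrite("pics/zn_cmp.png",cv2.resize(im,None,fx=5,fy=5,interpolation=cv2.INTER_CUBIC))
E
```

```text
time: 45.85
position: [0.6053, 0.0313, 0.3126]
tool_rot: [0.068, 3.139, 0.005]
ft_force: [0.8, 0.9, 0.2]
grip_width: 0.7
t=45.85 pos [0.6053 0.0313 0.3126] F [0.8 0.9 0.2] g 0.700
x [-0.9991  0.0431 -0.0018] y [0.0431 0.9991 0.0035] z [ 0.002   0.0034 -1.    ]
```

View pics/zn_w.png

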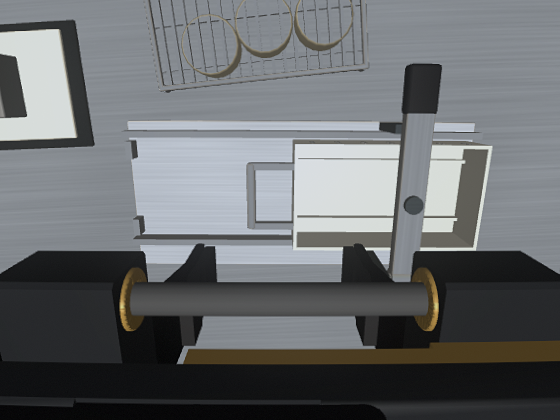

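View pics/zn_cmp.png

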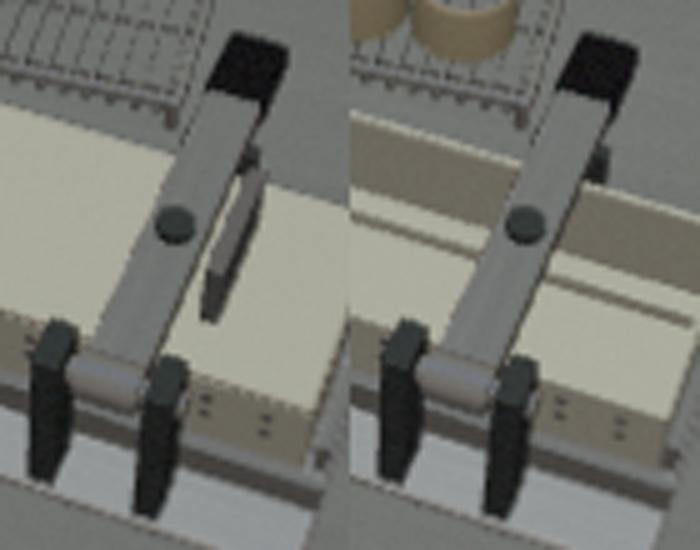

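```bash
python3 -m pendant '[[[0,0,0],[0.05,0,-0.01],-0.4],[[0,0,0],[0.04,0,0],-0.4],[[0,0,0],[0,0,0],-0.4],[[0,0,0],[0,0,0],-0.4]]'; python3 - <<'E'
from fitw import *
s,M=st()
d=grab("wrist","zo_w"); 
a=load("a_scene.npz"); b=load("zn_s.npz")
g=lambda d:cv2.cvtColor(d["color"],cv2.COLOR_RGB2GRAY).astype(np.float32)
for (u0,u1,v0,v1) in [(318,342,218,238),(295,313,295,320),(285,300,275,312)]:
    print(cv2.phaseCorrelate(g(a)[v0:v1,u0:u1],g(b)[v0:v1,u0:u1],cv2.createHanningWindow((u1-u0,v1-v0),cv2.CV_32F)))
E
```

```text
time: 46.45
position: [0.5161, 0.0346, 0.3222]
tool_rot: [0.069, 3.139, 0.001]
ft_force: [-0.0, -0.5, -0.4]
grip_width: 0.701
t=46.45 pos [0.5161 0.0346 0.3222] F [-0.  -0.5 -0.4] g 0.701
x [-0.999   0.0441 -0.0018] y [0.0441 0.999  0.0006] z [ 0.0018  0.0005 -1.    ]
((0.2302024355052925, -0.10416299922892058), 0.9486150175333024)
((-0.0036832555029864267, 0.5129701901809547), 0.9606157297558254)
((0.4705242995277139, -0.31024783208197704), 0.9929332574208577)
```

View pics/zo_w.png

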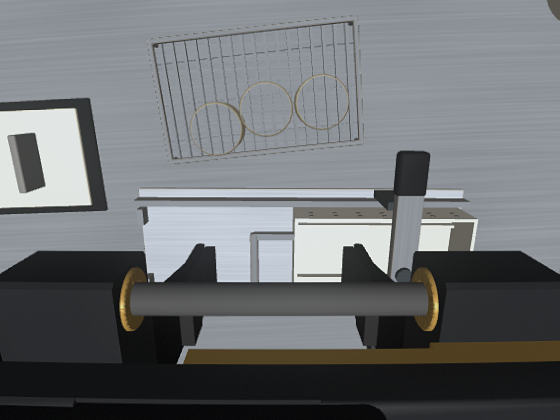

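```bash
python3 - <<'E'
from fitw import *
d=load("zo_w.npz"); P=cloud(d)
for u,v in [(216,129),(266,109),(322,102)]: print(plane(d,u*1.,v*1.,.056), P[v,u])
for u,v in [(171,161),(363,141),(151,41),(355,19)]: print("rack",plane(d,u*1.,v*1.,.022))
crop(d,"zo_c",140,380,10,180,3)
E
```

```text
[[ 0.4647 -0.0342  0.056 ]] [ 0.4675 -0.0437  0.0001]
[[0.445  0.0247 0.056 ]] [0.4452 0.0229 0.001 ]
[[0.4401 0.0886 0.056 ]] [0.4397 0.095  0.0008]
rack [[ 0.5037 -0.1011  0.022 ]]
rack [[0.4892 0.1435 0.022 ]]
rack [[ 0.3608 -0.1081  0.022 ]]
rack [[0.3479 0.1323 0.022 ]]
```

View pics/zo_c.png

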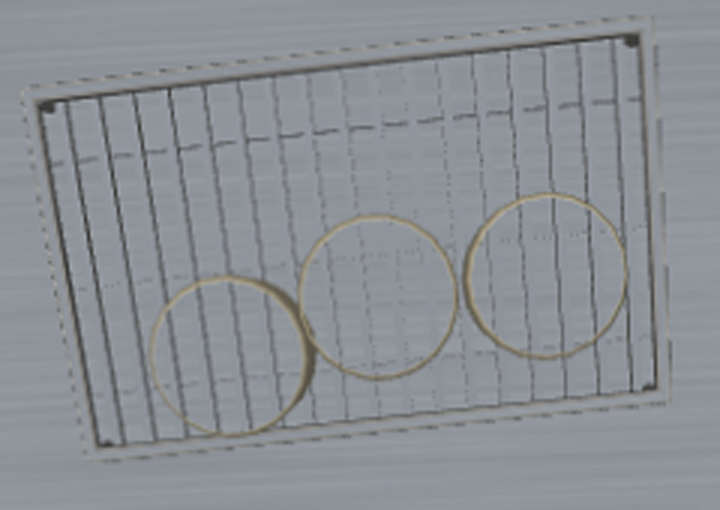

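```bash
python3 -m pendant '[[[0,0,0],[-0.05,-0.05,-0.02],-0.4],[[0,0,0],[-0.05,-0.05,-0.02],-0.4],[[0,0,0],[0,-0.06,0],-0.4],[[0,0,0],[0,-0.06,0],-0.4],[[0,0,0],[0,0,0],-0.4],[[0,0,0],[0,0,0],-0.4]]'; python3 - <<'E'
from fitw import *
s,M=st()
d=grab("scene","zp_s"); crop(d,"zp_c",225,335,180,245,7)
b=d["color"].copy()
# overlay predicted upright cylinders
def ring(c,z): 
    a=np.linspace(0,2*np.pi,60); return np.c_[c[0]+.031*np.cos(a),c[1]+.031*np.sin(a),np.full(60,z)]
im=cv2.resize(b[180:245,225:335,::-1],None,fx=7,fy=7,interpolation=cv2.INTER_CUBIC)
for c in [(.4647,-.0342),(.445,.0247),(.4401,.0886)]:
    for z,col in((.056,(0,0,255)),(.014,(255,0,0))):
        q=(proj(d,ring(c,z))-[225,180]+.5)*7-.5
        cv2.polylines(im,[q.astype(int)],True,col,1)
cv2.imwrite("pics/zp_o.png",im)
E
```

```text
time: 47.25
position: [0.5917, -0.1753, 0.3546]
tool_rot: [-0.074, -3.139, 0.002]
ft_force: [-0.1, -0.1, -0.1]
grip_width: 0.701
t=47.25 pos [ 0.5917 -0.1753  0.3546] F [-0.1 -0.1 -0.1] g 0.701
x [-0.9989  0.0471  0.0013] y [ 0.047   0.9989 -0.0014] z [-0.0014 -0.0013 -1.    ]
```

View pics/zp_c.png

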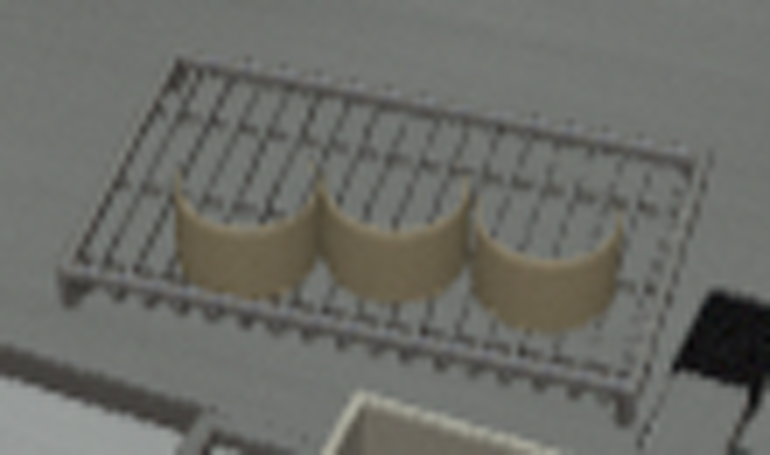

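View pics/zp_o.png

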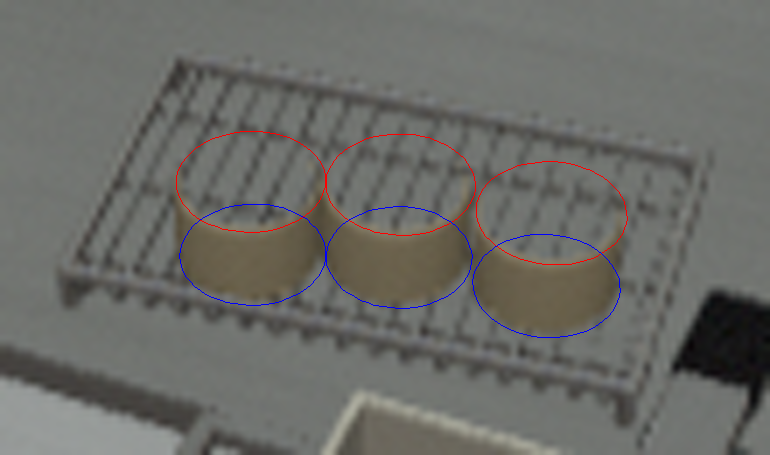

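```bash
python3 - <<'E'
from fitw import *
d=grab("wrist","zq_w")
a=load("a_scene.npz")["color"].astype(int); b=load("zp_s.npz")["color"].astype(int)
for n,(u0,u1,v0,v1) in dict(mould=(395,450,180,240),jug=(80,130,170,235),bottle=(420,470,240,305)).items(): print(n,abs(a-b)[v0:v1,u0:u1].mean())
E
```

```text
mould 1.6455555555555557
jug 3.7582564102564104
bottle 1.68
```

View pics/zq_w.png

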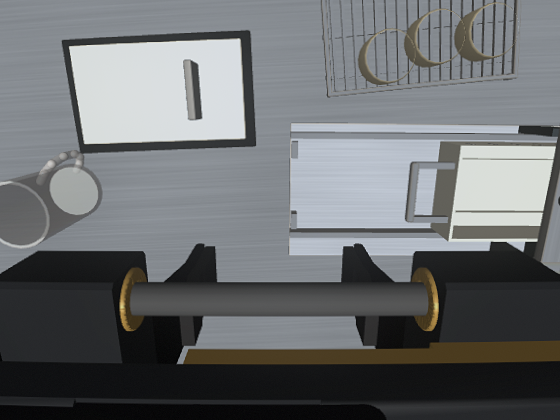

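```bash
python3 -c "
from bench import order
print(order.close_job())"
```

```text
the job is handed in; nothing more can be done
None
```

The press is unloaded and the job is handed in at about 47 s of robot time.

**What I did:** I followed the order asked:
1. Swung the bar up to about 1.2 rad.
2. Pulled the tub out flat to about x = -94 mm on the press, clear of the bar.
3. Tipped the lid 8° at its grip end, lifted it off and laid it on the mat.
4. Stood all three cheeses on the rack.
5. Pushed the empty tub back until the force showed the stop.
6. Swung the bar down.

**What the last checks showed:**
- **Bar:** it lies where it started, to within about half a pixel in the scene view, and it met about 30 N of resistance at the bottom.
- **Tub:** it measures about x = +94 to +96 mm, which agrees with the back stop at +94 mm.
- **Lid:** it lies flat and centred on the mat, grip up.
- **Cheeses:** all three stand upright inside the rack's rim.
- **Mould and bottle:** no change in the images.
- **Jug:** its image patch differed a little more than the other two. I took that to be the lid now showing at the edge of the patch and did not check further.

**What disagreed:** one cheese (the first one placed) has shifted about 2 cm from where I set it. It now touches its neighbour and is about 2 to 3 mm from the rim. I took this for the announced knock and left it, as it is still standing flat.

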